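# Lean the white reference plate on its stand in front of the lens

## Task

Set up the white reference plate in front of the lens. Swing the stand's support bar up from where it lies, past upright, until it stops; slide the stand along the table, without lifting it, until it sits square inside the yellow tape corners; and gently lean the white plate on it, its foot on the base between the lip and the bar and close behind the lip, its back resting against the bar and its white face towards the lens. Leave the grey and the black plate in the storage block and everything else where it is.

Things in the scene. Friction and masses are not known exactly. Their poses are not given: they have to be found in the camera images.
- stand: loose plate stand, 0.9 kg: dark flat base 150 mm (x) by 124 mm (y), 10 mm thick, with a 50 mm wide tongue running on from its -x edge to x = -140 mm. Origin: centre of the 150 x 124 mm part, on the underside; z up; +y points to the front, where the lens is. Two hinge lugs stand at x = -71 and 71 mm, y = -21 to 1 mm, up to z = 34 mm
- lip (a point): middle of the inner lower edge of the stand's lip; at (0, 20, 10) mm in the stand's frame, axes as the stand's. The aluminium lip, 104 mm long (x), 8 mm thick, 8.5 mm high, stops the plate's foot, which stands on the base behind it (-y), its underside centre 5 to 12 mm from this point; the plate then leans to -y by about 0.3 to 0.36 rad
- stand_handle (a point): centre of the stand's pull handle, a level steel bar 58 mm long along the stand's x and 12 x 12 mm thick, on two legs over the tongue; at (-105, 0, 60) mm in the stand's frame (its top at 66 mm). Grip it from above across y. Axes as the stand's
- support_bar (a joint): hinge of the stand's support bar, rad: 0 = folded level over the lip, pointing to the stand's +y; 1.57 = upright; 1.83 = against its stop, 15 degrees past upright, leaning to the stand's -y. It is a U of steel rod with two legs at x = -62 and 62 mm and a cross bar 80 mm from the hinge, and it stays where it is left (0.06 N m of friction)
- bar_hinge (a point): middle of the support bar's hinge axis, which runs along the stand's x; at (0, -10, 26) mm in the stand's frame. Axes as the stand's
- bar_grip (a point): middle of the support bar's cross bar: a round rubber sleeve 10 mm thick and 100 mm long along the stand's x, 80 mm from the hinge axis. It can be gripped from above across y, and turns between the fingers. This frame turns with the bar
- outline: the place for the stand on the table: four corner marks of yellow tape, 12 mm wide and flat, that frame the 150 x 124 mm part of the base with about 5 mm to spare all round. Origin: its centre on the table; x and y are as the stand's must be when it stands there (the handle points to -x)
- white_plate: the plate to lean: a flat slab 100 mm wide (x), 11 mm thick (y), 160 mm high (z), 0.33 kg give or take: 7 mm of white material on a 4 mm black backing. Origin: centre of its underside. The white face looks to its +y. It stands upright in a slot, 128 mm of it showing; grip it from above across its thickness, near the top
- grey_plate: same make of plate with a mid-grey face; stays in its slot
- black_plate: same make of plate with a black face; stays in its slot
- rack: fixed light grey storage block 122 mm (x) by 150 mm (y), 44 mm high, with three upright slots at y = -50, 0 and 50 mm, each 104 x 13.5 mm and 32 mm deep, a plate in each. Origin: centre of its underside
- lens: bystander, loose: a lens in a black ring on a post, 195 mm tall on a 56 mm square foot. Origin: centre of its underside
- black_bottle: bystander, loose: small black bottle 38 mm in diameter, 90 mm tall. Origin: centre of its underside
- optics_case: bystander, loose: small clear box 48 x 70 x 26 mm. Origin: centre of its underside
Not all that is in view belongs to the job. Leave any green look-alike of the white_plate alone.

How it is judged (in metres and radians):
At the end, for the whole second after the job is handed in: Bar up on its stop (over 1.73 rad); stand flat on the table, within 12 mm and 0.1 rad of the outline; white plate's foot on the base within 20 mm of centre, underside centre at stand y = 4 to 18 mm, turned under 0.12 rad, leaning 0.22 to 0.45 rad on the bar, white face out; all at rest (value of joint support_bar above 1.73 rad and horizontal distance between stand and outline below 0.012 m and angle between the x axis of stand and the x axis of outline, either way round below 0.1 rad and x of stand_handle in the frame of outline below -0.05 m and height (world z) of stand below 0.003 m and angle between stand's own z axis and vertical below 0.03 rad and x of white_plate in the frame of stand between -0.02 and 0.02 m and y of white_plate in the frame of stand between 0.004 and 0.018 m and z of white_plate in the frame of stand below 0.018 m and angle between the x axis of white_plate and the x axis of stand, either way round below 0.12 rad and angle between white_plate's own z axis and vertical between 0.22 and 0.45 rad and angle between white_plate's own y axis and vertical below 1.45 rad and contact force between white_plate and stand above 0.5 N and linear speed of each of white_plate, stand below 0.02 m/s and angular speed of white_plate below 0.1 rad/s); the robot touches nothing.
It fails at once if the stand is lifted off the table or tipped (its centre more than 8 mm up, or tilted more than 0.12 rad) (height (world z) of stand above 0.008 m or angle between stand's own z axis and vertical above 0.12 rad).
It fails at once if the white plate is dropped or falls (faster than 0.5 m/s while the fingers do not hold it) (linear speed of white_plate above 0.5 m/s and contact force between white_plate and the fingers below 0.1 N).
It fails at once if the grey or the black plate is moved more than 20 mm (distance of any of grey_plate, black_plate from where it was at the start of the episode above 0.02 m).
It fails at once if the lens, the black bottle or the clear box is moved more than 15 mm (distance of any of lens, black_bottle, optics_case from where it was at the start of the episode above 0.015 m).
It also fails if it takes over 58 s, if anything falls off the work surface, if the arm or the gripper's body presses on something with over 40 N, if the wrist force passes 120 N, or if a joint passes its speed limit or range.

## Robot

A 6-joint arm with a two-finger parallel gripper is mounted at the origin on the work surface; the furniture and walls round the work are solid. World frame = base frame: x ahead of the robot, y to its left, z up, the work surface at z = 0. Lengths are in mm, angles in rad, forces in N, time in s.
With the tool pointing down it reaches from about 400 to 925 mm from the base axis. Payload 12.5 kg.
Tool frame: the origin (TCP) lies at the very end of the fingers, on their centre line; the grasp point (between the pads) lies 19 mm behind it; z points along the fingers, y is the line along which they close (so a half turn about z gives the same grasp; the last joint's range is limited). The gripper opens to 95 mm and grips with 3 to 60 N. Pads are 20 mm wide; open, the fingers measure 119 mm over their backs; the gripper's body (75 mm by 180 mm) begins 59 mm behind the grasp point.
Start: joints at [1.09, 0.491, 1.559, -0, 1.092, -0.106], TCP at [228.79, 581.64, 190.361] pointing down, gripper open.
Joint ranges: [-3.1, 3.1], [-0.84, 2.19], [0.05, 2.79], [-1.13, 4.28], [0.06, 2.93], [-2.69, 2.69]. Speed limits (rad/s): [2.22, 2.22, 2.79, 3.14, 3.14, 3.14].

## Interface

Orientations are given as a rotation vector (axis times angle).
In Python, from cell import get_obs, camera, get_calibration, job_done gives the robot as it stands.
- The arm moves only by the tool play_rows, never from a script. Its argument "motion" is a list of rows, each a list of 3 entries, a list of its own where there are three numbers: the finger opening in mm, from 0 to 95.1, then the shift along the tool's x, y, z in mm, then the turn, a rotation vector about the tool's x, y, z in degrees. In form: [[claw, [tx, ty, tz], [rx, ry, rz]], ...]. A call has exactly 8 rows; each row is the pose to reach, as a shift and turn from the pose commanded when the call began, along the tool's axes at that moment; what a row does not reach only later rows make up. A row lasts 1/12 s, in which the tool goes at most 41.7 mm and 7.16 degrees, less where a joint would pass 70% of its speed; a pose out of reach is approached as far as the arm can. A call with a gripper value outside its range is refused whole. The fingers move at their own pace and stop on an object; the grip force is fixed at half the most. Time passes only in rows, so rows that repeat a pose let the fingers close, or fill a call up. It gives the time, the measured TCP pose, the force, the opening and the grip force at its end, in the units of the state.
- get_obs(): the state, without advancing time (a new reading comes with each control period).
- camera(name): name is "side" or "top"; returns (picture, depth): 400x640x3 uint8, red, green, blue; 400x640 float32, mm along the optical axis (not along the pixel's ray), 0 where there is no reading.
- get_calibration(name): a dict with "intrinsics" (3x3 intrinsics, pixels), "rvec" (rotation vector, rad) and "tvec" (3), from world to camera coordinates, as OpenCV has them. Camera axes: x right, y down, z forward; pixel columns grow to the right and rows downward; lengths in mm; the calibration is good to about 2 mm. A picture is of the moment at which its call begins. get_calibration takes no time and is no camera call.
- job_done(): hands the job in; it is judged then, once.
The state is a dict: "time_s": time; "q": joint angles; "qd": joint speeds; "tau": joint torques, N m; "ee_pos": TCP position; "tcp_rot": TCP orientation; "contact_force": force on the tool from outside, world axes, zero at the start; "ft_torque": the same for the moment, N m; "finger_gap": finger opening in mm; "grip_force": force on a finger pad.
Only numpy, scipy, OpenCV 4.12 (cv2) and the standard library are available. Lean on these libraries where they do the work, as an engineer would, in place of code of your own. Each camera call takes 0.05 s, during which the arm holds its last target. There are 200 camera calls.

## Working session

There is one attempt and no reset: what is moved stays moved. The work goes in short steps, Python scripts to look and compute and a tool call to move; the robot and the scene stay as the last step left them, time stands still between calls to the robot, and variables do not carry over. Pictures are saved under pics/ and viewed, at most 10 in all, crops included, and the job is handed in when it is done.

Besides the shell and the picture viewer there is one more tool, called after ">>>" as a command line: name --argument value ..., lists and objects as JSON in quotes. play_rows: Moves the arm, as the interface text tells. Its arguments: {"type":"object","properties":{"motion":{"type":"array","items":{"type":"array"}}},"required":["motion"]}

```bash
ls; mkdir -p pics; cat > h.py <<'E'
import numpy as np, cv2
from cell import *
from scipy.spatial.transform import Rotation as R
def cal(n):
    c=get_calibration(n); return np.array(c["intrinsics"],float),R.from_rotvec(np.ravel(c["rvec"])).as_matrix(),np.ravel(c["tvec"])
def cloud(n,d):
    K,Rm,t=cal(n); v,u=np.mgrid[:400,:640]
    p=np.stack([(u-K[0,2])/K[0,0]*d,(v-K[1,2])/K[1,1]*d,d],-1)
    return (p-t)@Rm
def rel(p,rv=None):
    o=get_obs(); Rt=R.from_rotvec(o["tcp_rot"]); return Rt.inv().apply(np.array(p)-o["ee_pos"])
E
python3 - <<'E'
from h import *
o=get_obs(); print(o)
for n in("top","side"):
    im,d=camera(n); np.savez(f"{n}0.npz",im=im,d=d); cv2.imwrite(f"pics/{n}0.png",im[...,::-1]); K,Rm,t=cal(n); print(n,-Rm.T@t,Rm)
E
```

```text
pics
{'time_s': 0.0, 'q': array([ 1.09038761e+00,  4.91540135e-01,  1.55947241e+00, -4.15054441e-05,
        1.09172181e+00, -1.05583944e-01]), 'qd': array([ 0.00126218,  0.00058164, -0.00122141,  0.00127792,  0.00042588,
       -0.00018743]), 'tau': array([ 7.44298977e-04, -6.12640285e+01, -2.58183932e+01,  6.92708208e-02,
        4.81532549e-02, -7.19818786e-05]), 'ee_pos': array([228.6631755 , 581.35634644, 189.76593589]), 'tcp_rot': array([-5.85248294e-01, -3.08629803e+00,  1.73348936e-03]), 'contact_force': array([ 0.01898565, -0.57326596, -0.62740775]), 'ft_torque': array([ 0.00212544, -0.01912632, -0.06507209]), 'grip_force': 0.0, 'finger_gap': 94.84173222960683}
top [ 304.56489308  100.94254188 1210.90511988] [[-0.01115421 -0.9999291   0.00416943]
 [-0.97701994  0.01001087 -0.21291268]
 [ 0.21285585 -0.00644849 -0.97706233]]
side [-55.43703139 -63.48175699 895.13994319] [[ 0.30175609 -0.95332908  0.01034018]
 [-0.74692593 -0.24313594 -0.61885908]
 [ 0.59249043  0.17902115 -0.78543397]]
```

View pics/top0.png

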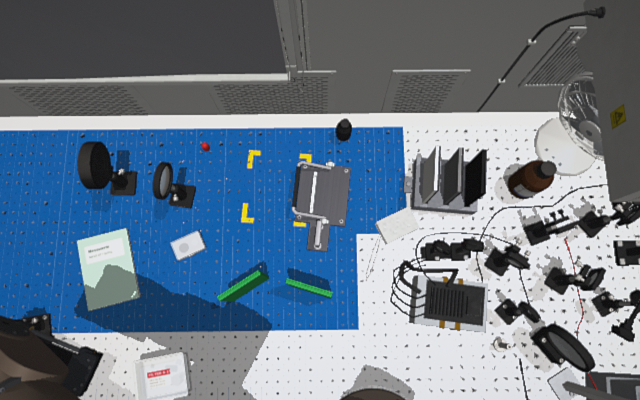

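View pics/side0.png

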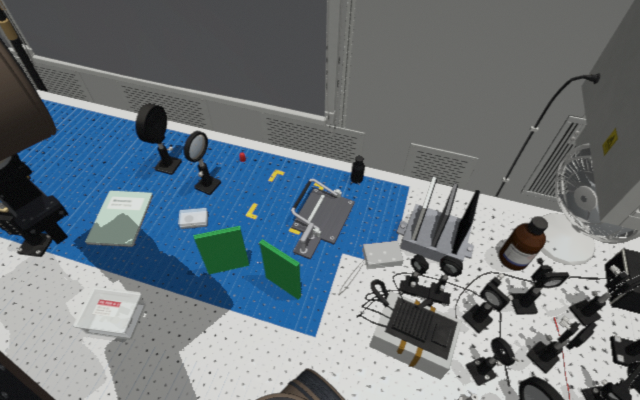

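Top view: the outline has tape corners at about (253,157), (247,213), (305,158) and (300,222). The stand is at (322,193), with its handle towards the robot at (318,235) and the bar folded to the left. The rack is at (447,185) with the white plate leftmost, and the lens is at (170,185). The green decoys are at (243,285) and (310,288).

```bash
python3 - <<'E'
from h import *
z=np.load("top0.npz"); im,d=z["im"],z["d"]
cv2.imwrite("pics/crop.png",cv2.resize(im[130:260,235:500,::-1],None,fx=3,fy=3,interpolation=cv2.INTER_CUBIC))
P=cloud("top",d); np.save("P.npy",P)
f=im.astype(int); y=(f[...,0]>150)&(f[...,1]>120)&(f[...,2]<90)&(d>0)
n,l,s,c=cv2.connectedComponentsWithStats(y.astype(np.uint8))
for i in range(1,n):
    if s[i,4]>15:
        q=P[l==i]; print(i,s[i],np.round([q.min(0),q.max(0)]))
z=np.load("side0.npz"); im2,d2=z["im"],z["d"]
P2=cloud("side",d2);f=im2.astype(int); y=(f[...,0]>150)&(f[...,1]>120)&(f[...,2]<90)&(d2>0)
n,l,s,c=cv2.connectedComponentsWithStats(y.astype(np.uint8))
for i in range(1,n):
    if s[i,4]>15:
        q=P2[l==i]; print('s',i,s[i],np.round([q.min(0),q.max(0)]))
for u,v in [(322,180),(345,180),(345,215),(318,240),(318,222),(430,165),(437,160),(455,165),(475,165),(410,185),(440,205),(163,165),(343,130),(397,222),(188,243)]: print(u,v,np.round(P[v,u]),im[v,u])
E
```

```text
1 [248 151  13  17  99] [[648. 263.  -5.]
 [692. 294.   9.]]
2 [300 154  12   8  60] [[662. 136.  -5.]
 [682. 164.   8.]]
3 [242 204  12  19 115] [[510. 278.  -4.]
 [555. 306.  10.]]
4 [294 221  12   5  46] [[500. 151.  -3.]
 [511. 178.   6.]]
s 1 [270 170  14  11  52] [[647. 266.  -4.]
 [692. 296.   5.]]
s 2 [315 183   8   7  20] [[662. 139.  -2.]
 [678. 164.   4.]]
s 3 [247 204  10  15  64] [[510. 281.  -3.]
 [554. 306.   5.]]
s 4 [290 228  10   6  31] [[498. 153.  -3.]
 [509. 178.   3.]]
322 180 [611. 109.  12.] [ 96  95 100]
345 180 [611.  52.   8.] [ 99  97 102]
345 215 [523.  54.  11.] [105 100 104]
318 240 [455. 119.  66.] [222 220 225]
318 222 [497. 119.  67.] [193 191 197]
430 165 [ 615. -135.  123.] [83 82 81]
437 160 [ 611. -140.  173.] [242 244 249]
455 165 [ 607. -185.  148.] [44 43 44]
475 165 [ 613. -236.  125.] [13 13 12]
410 185 [ 595. -107.   15.] [138 139 143]
440 205 [ 539. -171.   44.] [135 136 142]
163 165 [602. 443. 187.] [36 35 34]
343 130 [722.  57.  62.] [25 25 26]
397 222 [502. -70.  25.] [213 213 213]
188 243 [457. 428.  21.] [218 220 225]
```

View pics/crop.png

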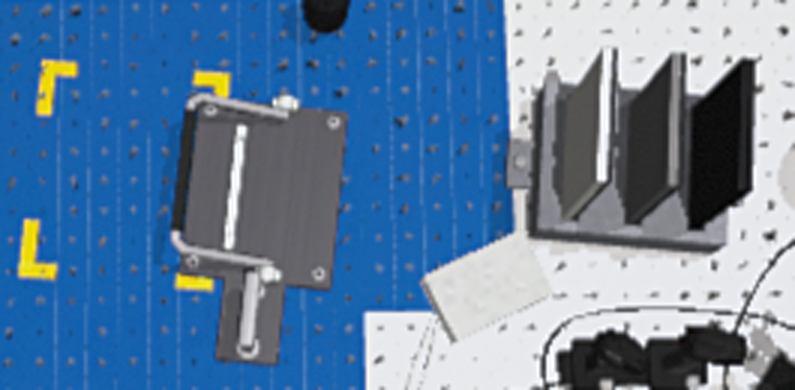

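The crop shows the tape Ls clearly and the stand turned by a few degrees. The base's -y edge runs from crop (345,110) to (330,288), the lip is at (236,185) and the handle at (250,312). The white plate's top edge is at crop (607,115). Next I fit the poses.

```bash
cat >> h.py <<'E'
def plane(n,uv,z):
    K,Rm,t=cal(n); uv=np.atleast_2d(uv).astype(float)
    r=np.c_[(uv[:,0]-K[0,2])/K[0,0],(uv[:,1]-K[1,2])/K[1,1],np.ones(len(uv))]@Rm
    c=-Rm.T@t; return (c+r*((z-c[2])/r[:,2])[:,None])[:,:2]
def rect(p):
    b=cv2.boxPoints(cv2.minAreaRect(p.astype(np.float32))); a=cv2.minAreaRect(p.astype(np.float32)); return np.round(a[0],1),np.round(a[1],1),round(a[2],1)
E
python3 - <<'E'
from h import *
for n in("top","side"):
    z=np.load(n+"0.npz"); im,d=z["im"].astype(int),z["d"]; P=cloud(n,d)
    yl=(im[...,0]>130)&(im[...,1]>100)&(im[...,2]<100)&(P[...,0]>480)&(P[...,1]>130)&(P[...,1]<320)&(P[...,0]<700)
    vu=np.argwhere(yl)[:,::-1]; print(n,"outline",rect(plane(n,vu,0)))
    reg=(P[...,0]>400)&(P[...,0]<720)&(P[...,1]>20)&(P[...,1]<200)&(d>0)
    g=(abs(im[...,0]-im[...,2])<25)&reg
    h=g&(P[...,2]>55)&(P[...,2]<75); q=np.argwhere(h)[:,::-1]; print(" handle",len(q),rect(plane(n,q,66)))
    l=g&(im.sum(2)>480)&(P[...,2]>8)&(P[...,2]<30); k,lab,s,c=cv2.connectedComponentsWithStats(l.astype(np.uint8))
    for i in range(1,k):
        if s[i,4]>15: q=np.argwhere(lab==i)[:,::-1]; print(" lip?",s[i],rect(plane(n,q,18.5)))
    b=g&(P[...,2]>3)&(P[...,2]<18)
    q=plane(n,np.argwhere(b)[:,::-1],10)
    q=q[(q[:,0]>480)] 
    # -y edge: min y per x bin
    xs=np.arange(535,660,5.);e=np.array([[x+2.5,q[(q[:,0]>=x)&(q[:,0]<x+5),1].min()] for x in xs]); f=np.polyfit(e[:,0],e[:,1],1); r=e[:,1]-np.polyval(f,e[:,0]); k_=abs(r)<4; f=np.polyfit(e[k_,0],e[k_,1],1); print(" -y edge slope",f, r.std())
    ys=np.arange(55,90,4.);e=np.array([[y+2,q[(q[:,1]>=y)&(q[:,1]<y+4),0].min(),q[(q[:,1]>=y)&(q[:,1]<y+4),0].max()] for y in ys]);print(np.round(e.T))
    w=(P[...,2]>168-6)&(P[...,2]<190)&(P[...,0]>500)&(P[...,0]<720)&(P[...,1]<-90)&(P[...,1]>-280)
    w2=w&(im.sum(2)>500)
    for nm,ww in(("white top",w2),):
        k,lab,s,c=cv2.connectedComponentsWithStats(ww.astype(np.uint8))
        for i in range(1,k):
            if s[i,4]>10: q=np.argwhere(lab==i)[:,::-1]; print(" ",nm,s[i],rect(plane(n,q,172)),np.round(np.median(P[lab==i],0)))
    rk=(abs(P[...,2]-44)<5)&(P[...,0]>500)&(P[...,0]<720)&(P[...,1]<-80)&(P[...,1]>-290)&(abs(im[...,0]-im[...,2])<25)
    print(" rack",rect(plane(n,np.argwhere(rk)[:,::-1],44)))
Rt=R.from_rotvec(get_obs()["tcp_rot"]).as_matrix(); print(Rt.round(3))
E
```

```text
top outline (array([596.1, 222.1]), array([157.7, 182.6]), 85.1)
 handle 335 (array([593.1, 127.6]), array([ 97.4, 286.2]), 75.0)
 lip? [310 172   7  41 126] (array([579.7, 131.6]), array([  7.3, 100.9]), 83.6)
 -y edge slope [-8.91638989e-02  9.83860415e+01] 19.567808754034097
[[ 57.  61.  65.  69.  73.  77.  81.  85.  89.]
 [498. 498. 499. 499. 499. 499. 501. 501. 501.]
 [717. 720. 720. 720. 644. 649. 642. 644. 686.]]
  white top [434 145   5  46 140] (array([ 595.4, -137.3]), array([  7.1, 100.6]), 85.1) [ 594. -137.  172.]
 rack (array([ 590.7, -188.1]), array([151.2, 123.6]), 84.5)
side outline (array([595.7, 222.6]), array([156.2, 182.9]), 85.1)
 handle 247 (array([590.3, 125.8]), array([100.4, 291.4]), 74.2)
 lip? [307 195  17  27  93] (array([582.2, 131.7]), array([ 9. , 95.8]), 83.6)Traceback (most recent call last):
  File "<stdin>", line 16, in <module>
    return umr_minimum(a, axis, None, out, keepdims, initial, where)
ValueError: zero-size array to reduction operation minimum which has no identity
```

```bash
cat >> h.py <<'E'
def ori(yaw,tilt=0):
    c,s=np.cos(yaw),np.sin(yaw); x=np.array([-c,-s,0]); y=np.array([-s,c,0]); M=np.stack([x,y,[0,0,-1]],1)
    return R.from_rotvec(np.array([c,s,0])*tilt)*R.from_matrix(M)   # tilt>0: top leans to -y
def go(*wps):
    o=get_obs(); Rt=R.from_rotvec(o["tcp_rot"])
    print("t",round(o["time_s"],2),"pos",o["ee_pos"].round(1),"F",o["contact_force"].round(1),"gap",round(o["finger_gap"],1),"grip",round(o["grip_force"],1))
    for p,yaw,tilt in wps:
        print(p,"->",Rt.inv().apply(np.array(p)-o["ee_pos"]).round(1),(Rt.inv()*ori(yaw,tilt)).as_rotvec(degrees=True).round(1))
def st(p,o=(577,107.8),yaw=-6.4):
    a=np.radians(yaw); return [round(float(o[0]+np.cos(a)*p[0]-np.sin(a)*p[1]),1),round(float(o[1]+np.sin(a)*p[0]+np.cos(a)*p[1]),1),p[2]]
E
python3 - <<'E'
from h import *
z=np.load("top0.npz"); im,d=z["im"].astype(int),z["d"]; P=cloud("top",d)
h=(P[...,2]>58)&(P[...,2]<75)&(P[...,0]>420)&(P[...,0]<530)&(P[...,1]>95)&(P[...,1]<145)
print(rect(plane("top",np.argwhere(h)[:,::-1],66)),st((-105,0,60)))
y=np.radians(-6.4); b=st((0,70,0))
go((b[:2]+[190],y,0),(b[:2]+[60],y,0))
E
```

```text
(array([473. , 119.5]), array([12. , 58.3]), 83.7) [472.7, 119.5, 60]
t 0.1 pos [228.7 581.4 189.8] F [-0.1 -0.1  0.4] gap 94.7 grip 0.0
[584.8, 177.4, 190] -> [-479.3 -245.6    0. ] [ -0.1  -0.  -15.1]
[584.8, 177.4, 60] -> [-479.3 -245.5  130. ] [ -0.1  -0.  -15.1]
```

>>> play_rows --motion '[[26,[-35,-18,0],[0,0,-1]],[26,[-71,-36,0],[0,0,-2]],[26,[-107,-55,0],[0,0,-4]],[26,[-143,-73,0],[0,0,-5]],[26,[-179,-92,0],[0,0,-7]],[26,[-215,-110,0],[0,0,-9]],[26,[-251,-128,0],[0,0,-11]],[26,[-287,-147,0],[0,0,-15]]]'

```text
time_s: 0.77
ee_pos: [443.0, 338.1, 190.2]
tcp_rot: [-0.175, -3.136, 0.0]
contact_force: [0.5, 0.3, 0.0]
finger_gap: 47.5
grip_force: 0.0
```

```bash
python3 - <<'E'
from h import *
y=np.radians(-6.4); b=st((0,70,0))
go((b[:2]+[190],y,0),(b[:2]+[60],y,0))
E
```

```text
t 0.77 pos [443.  338.1 190.2] F [0.5 0.3 0. ] gap 47.5 grip 0.0
[584.8, 177.4, 190] -> [-158.8 -143.9    0.2] [-0. -0.  0.]
[584.8, 177.4, 60] -> [-158.9 -143.9  130.2] [-0. -0.  0.]
```

>>> play_rows --motion '[[26,[-27,-24,0],[0,0,0]],[26,[-54,-48,0],[0,0,0]],[26,[-81,-72,10],[0,0,0]],[26,[-108,-97,30],[0,0,0]],[26,[-135,-121,55],[0,0,0]],[26,[-159,-144,85],[0,0,0]],[26,[-159,-144,115],[0,0,0]],[26,[-159,-144,130],[0,0,0]]]'

```text
time_s: 1.43
ee_pos: [583.4, 176.4, 56.3]
tcp_rot: [-0.182, -3.132, 0.002]
contact_force: [-1.1, 0.3, -0.5]
finger_gap: 26.0
grip_force: 0.0
```

```bash
python3 - <<'E'
from h import *
y=np.radians(-6.4); b=st((0,70,0))
go((b[:2]+[16],y,0))
im,d=camera("side"); cv2.imwrite("pics/s1.png",cv2.resize(im[120:300,200:440,::-1],None,fx=3,fy=3))
E
```

```text
t 1.43 pos [583.4 176.4  56.3] F [-1.1  0.3 -0.5] gap 26.0 grip 0.0
[584.8, 177.4, 16] -> [-1.4  1.2 40.3] [-0.1 -0.2 -0.2]
```

View pics/s1.png

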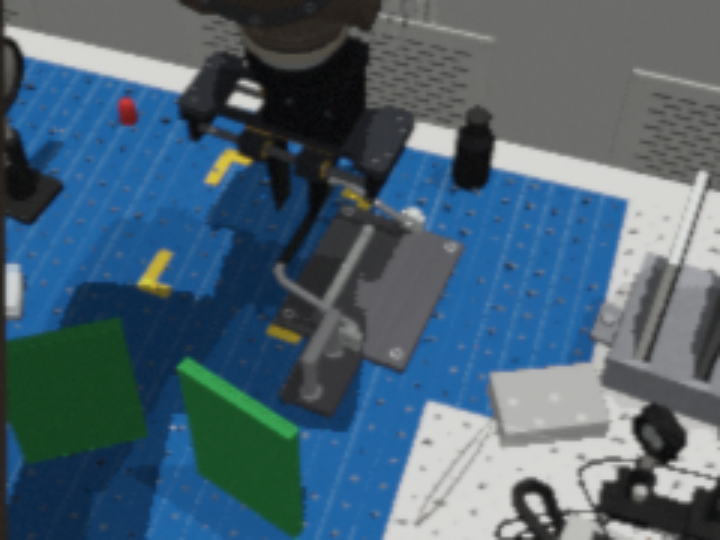

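The crop shows the fingers astride the sleeve at crop (305,215), and the view is clear. I go down and grip.

>>> play_rows --motion '[[26,[-1,1,12],[0,0,0]],[26,[-1,1,24],[0,0,0]],[26,[-1,1,35],[0,0,0]],[26,[-1,1,41],[0,0,0]],[26,[-1,1,41],[0,0,0]],[4,[-1,1,41],[0,0,0]],[4,[-1,1,41],[0,0,0]],[4,[-1,1,41],[0,0,0]]]'

```text
time_s: 2.15
ee_pos: [584.7, 179.3, 19.7]
tcp_rot: [-0.177, -3.136, 0.001]
contact_force: [-1.7, -4.8, -2.3]
finger_gap: 11.5
grip_force: 2.4
```

```bash
python3 - <<'E'
from h import *
y=np.radians(-6.4); z0=get_obs()["ee_pos"][2]
w=[]
for a in (5,10,16,22,28,34,40,46):
    t=np.radians(a); b=st((0,-10+80*np.cos(t),0)); w.append((b[:2]+[z0+80*np.sin(t)],y,0))
go(*w)
E
```

```text
t 2.15 pos [584.7 179.3  19.7] F [-1.7 -4.8 -2.3] gap 11.5 grip 2.4
[584.8, 177.1, np.float64(26.643245883931385)] -> [-0.3 -2.2 -7. ] [-0.  -0.  -0.1]
[584.7, 176.2, np.float64(33.562640677473155)] -> [ -0.3  -3.1 -13.9] [-0.  -0.  -0.1]
[584.5, 174.3, np.float64(41.72177492947866)] -> [ -0.3  -5.  -22. ] [-0.  -0.  -0.1]
[584.2, 171.6, np.float64(49.63931393739169)] -> [ -0.3  -7.8 -30. ] [-0.  -0.  -0.1]
[583.8, 168.1, np.float64(57.22851148699)] -> [ -0.3 -11.3 -37.6] [-0.  -0.  -0.1]
[583.3, 163.8, np.float64(64.40621874177849)] -> [ -0.3 -15.6 -44.7] [-0.  -0.  -0.1]
[582.7, 158.8, np.float64(71.09379523904187)] -> [ -0.3 -20.6 -51.4] [-0.  -0.  -0.1]
[582.1, 153.1, np.float64(77.21797049121082)] -> [ -0.3 -26.4 -57.5] [-0.  -0.  -0.1]
```

>>> play_rows --motion '[[4,[0,-1,0],[0,0,0]],[4,[0,-1,0],[0,0,0]],[4,[0,-2,-4],[0,0,0]],[4,[0,-2,-9],[0,0,0]],[4,[0,-3,-14],[0,0,0]],[4,[0,-5,-22],[0,0,0]],[4,[0,-8,-30],[0,0,0]],[4,[0,-11,-37],[0,0,0]]]'

```text
time_s: 2.82
ee_pos: [583.6, 168.4, 57.2]
tcp_rot: [0.177, 3.137, 0.0]
contact_force: [-0.5, -2.8, -8.3]
finger_gap: 9.4
grip_force: 30.0
```

```bash
python3 - <<'E'
from h import *
y=np.radians(-6.4); z0=19.7
w=[]
for a in (34,40,46,52,58,64,70,76,83,90,97,104,108):
    t=np.radians(a); b=st((0,-10+80*np.cos(t),0)); w.append((b[:2]+[z0+80*np.sin(t)],y,0))
go(*w)
E
```

```text
t 2.82 pos [583.6 168.4  57.2] F [-0.5 -2.8 -8.3] gap 9.4 grip 30.0
[583.3, 163.8, np.float64(64.43543227765976)] -> [-0.2 -4.6 -7.2] [ 0.   0.  -0.1]
[582.7, 158.8, np.float64(71.12300877492314)] -> [ -0.2  -9.7 -13.9] [ 0.   0.  -0.1]
[582.1, 153.1, np.float64(77.24718402709209)] -> [ -0.2 -15.4 -20. ] [ 0.   0.  -0.1]
[581.4, 146.8, np.float64(82.74086028853776)] -> [ -0.3 -21.7 -25.5] [ 0.   0.  -0.1]
[580.6, 140.0, np.float64(87.54384769251408)] -> [ -0.2 -28.6 -30.3] [ 0.   0.  -0.1]
[579.8, 132.7, np.float64(91.60352370393336)] -> [ -0.3 -35.9 -34.4] [ 0.   0.  -0.1]
[578.9, 125.1, np.float64(94.87540966287267)] -> [ -0.2 -43.6 -37.6] [ 0.   0.  -0.1]
[578.0, 117.1, np.float64(97.32365810207972)] -> [ -0.2 -51.6 -40.1] [ 0.   0.  -0.1]
[577.0, 107.6, np.float64(99.10369213130576)] -> [ -0.3 -61.2 -41.9] [ 0.   0.  -0.1]
[575.9, 97.9, np.float64(99.7)] -> [ -0.3 -70.9 -42.5] [ 0.   0.  -0.1]
[574.8, 88.2, np.float64(99.10369213130578)] -> [ -0.3 -80.7 -41.9] [ 0.   0.  -0.1]
[573.7, 78.6, np.float64(97.32365810207972)] -> [ -0.3 -90.4 -40.1] [ 0.   0.  -0.1]
[573.1, 73.3, np.float64(95.7845213036123)] -> [ -0.3 -95.7 -38.5] [ 0.   0.  -0.1]
```

>>> play_rows --motion '[[4,[0,-2,-4],[0,0,0]],[4,[0,-5,-8],[0,0,0]],[4,[0,-10,-14],[0,0,0]],[4,[0,-15,-20],[0,0,0]],[4,[0,-15,-20],[0,0,0]],[17,[0,-15,-20],[0,0,0]],[17,[0,-15,-20],[0,0,0]],[17,[0,-15,-20],[0,0,0]]]'

```text
time_s: 3.48
ee_pos: [582.5, 154.1, 76.9]
tcp_rot: [0.177, 3.135, 0.001]
contact_force: [-0.4, -0.5, -0.1]
finger_gap: 16.7
grip_force: 0.0
```

```bash
python3 - <<'E'
from h import *
y=np.radians(-6.4); z0=19.7
w=[]
for a in (46,52,58,64,70,76,83,90,97,104,108):
    t=np.radians(a); b=st((0,-10+80*np.cos(t),0)); w.append((b[:2]+[z0+80*np.sin(t)],y,0))
go(*w)
E
```

```text
t 3.48 pos [582.5 154.1  76.9] F [-0.4 -0.5 -0.1] gap 16.7 grip 0.0
[582.1, 153.1, np.float64(77.24718402709209)] -> [ 0.3 -1.  -0.3] [ 0.   0.1 -0.1]
[581.4, 146.8, np.float64(82.74086028853776)] -> [ 0.3 -7.3 -5.8] [ 0.   0.1 -0.1]
[580.6, 140.0, np.float64(87.54384769251408)] -> [  0.3 -14.2 -10.6] [ 0.   0.1 -0.1]
[579.8, 132.7, np.float64(91.60352370393336)] -> [  0.3 -21.5 -14.7] [ 0.   0.1 -0.1]
[578.9, 125.1, np.float64(94.87540966287267)] -> [  0.3 -29.2 -18. ] [ 0.   0.1 -0.1]
[578.0, 117.1, np.float64(97.32365810207972)] -> [  0.3 -37.2 -20.4] [ 0.   0.1 -0.1]
[577.0, 107.6, np.float64(99.10369213130576)] -> [  0.2 -46.8 -22.2] [ 0.   0.1 -0.1]
[575.9, 97.9, np.float64(99.7)] -> [  0.2 -56.5 -22.8] [ 0.   0.1 -0.1]
[574.8, 88.2, np.float64(99.10369213130578)] -> [  0.2 -66.3 -22.2] [ 0.   0.1 -0.1]
[573.7, 78.6, np.float64(97.32365810207972)] -> [  0.2 -76.  -20.5] [ 0.   0.1 -0.1]
[573.1, 73.3, np.float64(95.7845213036123)] -> [  0.2 -81.3 -18.9] [ 0.   0.1 -0.1]
```

>>> play_rows --motion '[[17,[0,-7,-6],[0,0,0]],[17,[0,-14,-11],[0,0,0]],[17,[0,-22,-15],[0,0,0]],[17,[0,-30,-18],[0,0,0]],[17,[0,-39,-21],[0,0,0]],[17,[0,-48,-22],[0,0,0]],[17,[0,-58,-23],[0,0,0]],[17,[0,-66,-22],[0,0,0]]]'

```text
time_s: 4.15
ee_pos: [574.5, 87.0, 98.6]
tcp_rot: [0.178, 3.136, 0.0]
contact_force: [0.8, 0.6, -0.4]
finger_gap: 16.8
grip_force: 0.0
```

>>> play_rows --motion '[[17,[0,-3,0],[0,0,0]],[17,[0,-6,1],[0,0,0]],[17,[0,-9,1],[0,0,0]],[17,[0,-11,2],[0,0,0]],[17,[0,-12,2],[0,0,0]],[17,[0,-13,2],[0,0,0]],[17,[0,-14,3],[0,0,0]],[17,[0,-15,3],[0,0,0]]]'

```text
time_s: 4.82
ee_pos: [572.8, 73.4, 95.2]
tcp_rot: [-0.177, -3.137, -0.0]
contact_force: [-0.5, -1.4, -0.7]
finger_gap: 16.8
grip_force: 0.0
```

```bash
python3 - <<'E'
from h import *
y=np.radians(-6.4)
go()
im,d=camera("side"); cv2.imwrite("pics/s2.png",cv2.resize(im[120:300,240:440,::-1],None,fx=3,fy=3))
E
```

```text
t 4.82 pos [572.8  73.4  95.2] F [-0.5 -1.4 -0.7] gap 16.8 grip 0.0
```

View pics/s2.png

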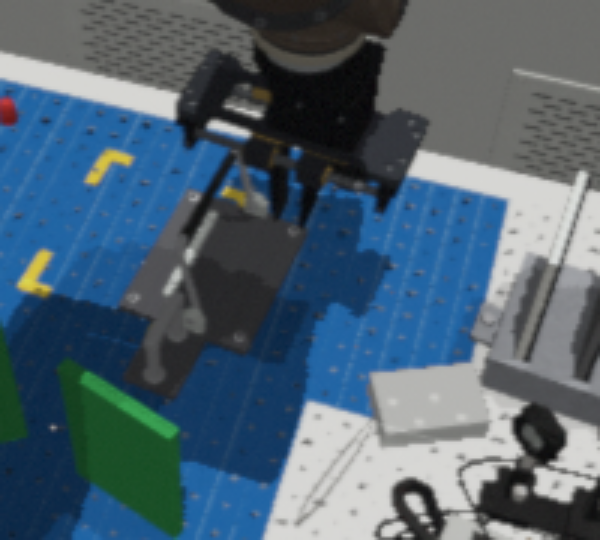

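The sleeve, at crop (210,195), has slipped out of the cage: the fingers are at (278,195) and (310,200), so the bar is only part-way up. I measure its angle.

```bash
python3 - <<'E'
from h import *
a=np.radians(-6.4)
for n in("top","side"):
    im,d=camera(n); P=cloud(n,d)
    q=P-np.array([577,107.8,0]); X=np.cos(a)*q[...,0]+np.sin(a)*q[...,1]; Y=-np.sin(a)*q[...,0]+np.cos(a)*q[...,1]
    m=(abs(X)<45)&(Y>-60)&(Y<80)&(P[...,2]>40)&(P[...,2]<115)&(d>0)
    Z=P[...,2][m]; yy=Y[m]
    H,_,_=np.histogram2d(yy,Z,bins=[np.arange(-60,81,10),np.arange(40,116,10)]); print(n); print(H.astype(int))
E
```

```text
top
[[ 0  0  0  0  0  0  0]
 [ 0  0  0  0  0  0  0]
 [ 0  0  0  0  0  0  0]
 [ 0  0  0  0  0  0  0]
 [ 0  0  0  0  0  0  0]
 [ 0  0  0  0  0  0  0]
 [ 0  0  0  0  0  0  0]
 [ 0  0  0  0  0  0  0]
 [ 0  0  0  0  0  0  0]
 [ 0  0  0  0  0  0  6]
 [ 0  0  0  0  0  0 32]
 [ 0  0  0  0  0  0  0]
 [ 0  0  0  0  0  0  0]
 [ 0  0  0  0  0  0  0]]
side
[[ 0  0  0  0  0  0  0]
 [ 0  0  0  0  0  0  0]
 [ 0  0  0  0  0  0  0]
 [ 0  0  0  0  0  0  0]
 [ 0  0  0  0  0  0  0]
 [ 0  0  0  0  0  0  0]
 [ 0  0  0  0  0  0  0]
 [ 0  0  0  0  0  0  0]
 [ 0  0  0  0  0  0  0]
 [ 0  0  0  0  0  0 21]
 [ 0  0  0  0  0  0 83]
 [ 0  0  0  0  0  0  0]
 [ 0  0  0  0  0  0  0]
 [ 0  0  0  0  0  0  0]]
```

```bash
python3 - <<'E'
from h import *
im,d=camera("side"); P=cloud("side",d)
K,Rm,t=cal("side")
pr=lambda p:(lambda c:(K@c/c[2])[:2].round(1))(Rm@np.array(p)+t)
for u,v in [(310,185),(305,193),(313,178),(333,191),(343,193),(320,180),(302,205)]: print(u,v,P[v,u].round(),d[v,u],im[v,u])
o=get_obs()["ee_pos"]; print("tcp px",pr(o))
for a in (46,55,65,75,90,105):
    r=np.radians(a); print(a,[pr(st((x,-10+80*np.cos(r),26+80*np.sin(r)))) for x in(-50,50)])
E
```

```text
310 185 [581. 147. 108.] 1033.252 [20 26 33]
305 193 [553. 151. 107.] 1018.4635 [19 21 20]
313 178 [605. 147. 108.] 1047.4563 [24 26 26]
333 191 [568.  84. 122.] 1002.9949 [20 32 46]
343 193 [670.  78.  -1.] 1159.3319 [42 68 98]
320 180 [694. 154.   1.] 1185.5144 [47 67 91]
302 205 [579. 170.  18.] 1106.2633 [177 180 177]
tcp px [337.1 197.5]
46 [array([299.7, 204.2]), array([316., 177.])]
55 [array([303.2, 203.5]), array([319.3, 176.1])]
65 [array([307.6, 203.4]), array([323.6, 175.8])]
75 [array([312.4, 203.9]), array([328.3, 176.1])]
90 [array([320.2, 206. ]), array([335.8, 177.9])]
105 [array([328. , 209.5]), array([343.2, 181.1])]
```

```bash
cat > find.py <<'E'
from h import *
def find(n,x0=440,x1=720,y0=60,y1=330):
    im,d=camera(n); P=cloud(n,d); im=im.astype(int)
    reg=(P[...,0]>400)&(P[...,0]<720)&(P[...,1]>y0)&(P[...,1]<y1)&(d>0)
    h=reg&(P[...,2]>58)&(P[...,2]<75)&(P[...,0]<525)
    k,lab,s,c=cv2.connectedComponentsWithStats(h.astype(np.uint8))
    for i in range(1,k):
        if s[i,4]>40: print(n,"handle",rect(plane(n,np.argwhere(lab==i)[:,::-1],66)))
    l=reg&(abs(im[...,0]-im[...,2])<25)&(im.sum(2)>400)&(P[...,2]>8)&(P[...,2]<30)
    k,lab,s,c=cv2.connectedComponentsWithStats(l.astype(np.uint8))
    for i in range(1,k):
        if s[i,4]>25: print(n,"lip?",s[i,4],rect(plane(n,np.argwhere(lab==i)[:,::-1],18.5)))
    return im,d,P
E
python3 - <<'E'
from find import *
for n in("top","side"): find(n)
E
```

```text
top lip? 73 (array([563.4, 170.1]), array([ 7.5, 57.5]), 84.5)
side handle (array([476.4, 154.4]), array([13.4, 60.1]), 84.3)
side lip? 26 (array([549.2, 172.5]), array([ 8.7, 28.1]), 80.7)
```

```bash
cat >> h.py <<'E'
O1=((580.5,144.3),-5.6)
E
python3 - <<'E'
from h import *
y=np.radians(-5.6)
go(([572.8,73.4,160],y,0),(st((0,45,160),*O1),y,0),(st((0,45,94),*O1),y,0),(st((0,24,94),*O1),y,0))
E
```

```text
t 5.12 pos [572.9  73.4  95.4] F [-0.3  0.5  0.3] gap 16.8 grip 0.0
[572.8, 73.4, 160] -> [  0.   -0.  -64.6] [ 0.   0.  -0.9]
[584.9, 189.1, 160] -> [  1.1 116.3 -64.6] [ 0.   0.  -0.9]
[584.9, 189.1, 94] -> [  1.1 116.3   1.4] [ 0.   0.  -0.9]
[582.8, 168.2, 94] -> [ 0.8 95.3  1.4] [ 0.   0.  -0.9]
```

>>> play_rows --motion '[[0,[0,0,-25],[0,0,0]],[0,[0,0,-62],[0,0,0]],[0,[0,15,-65],[0,0,0]],[0,[1,50,-65],[0,0,-1]],[0,[1,85,-65],[0,0,-1]],[0,[1,110,-65],[0,0,-1]],[0,[1,117,-65],[0,0,-1]],[0,[1,117,-65],[0,0,-1]]]'

```text
time_s: 5.78
ee_pos: [584.8, 191.2, 160.1]
tcp_rot: [-0.146, -3.138, -0.0]
contact_force: [-0.7, -0.4, -0.9]
finger_gap: 0.5
grip_force: 0.0
```

```bash
python3 - <<'E'
from h import *
from find import *
y=np.radians(-5.6)
go((st((0,45,94),*O1),y,0),(st((0,24,94),*O1),y,0))
im,d,P=find("side")
find("top")
m=(P[...,2]>85)&(P[...,2]<115)&(abs(P[...,0]-581)<60)&(P[...,1]>90)&(P[...,1]<170)
print(m.sum(),np.median(P[m],0),np.percentile(P[m],[5,95],axis=0))
cv2.imwrite("pics/s3.png",cv2.resize(im[120:300,200:440,::-1].astype(np.uint8),None,fx=3,fy=3))
E
```

```text
t 5.78 pos [584.8 191.2 160.1] F [-0.7 -0.4 -0.9] gap 0.5 grip 0.0
[584.9, 189.1, 94] -> [-0.3 -2.1 66.1] [ 0.  -0.   0.3]
[582.8, 168.2, 94] -> [ -0.1 -23.1  66.1] [ 0.  -0.   0.3]
side handle (array([477.2, 154.5]), array([13.2, 58.5]), 84.3)
157 [576.43037102 151.25511836 107.61092528] [[523.59040629 143.61237808  98.86133813]
 [632.95005566 158.32362687 110.38583497]]
```

View pics/s3.png

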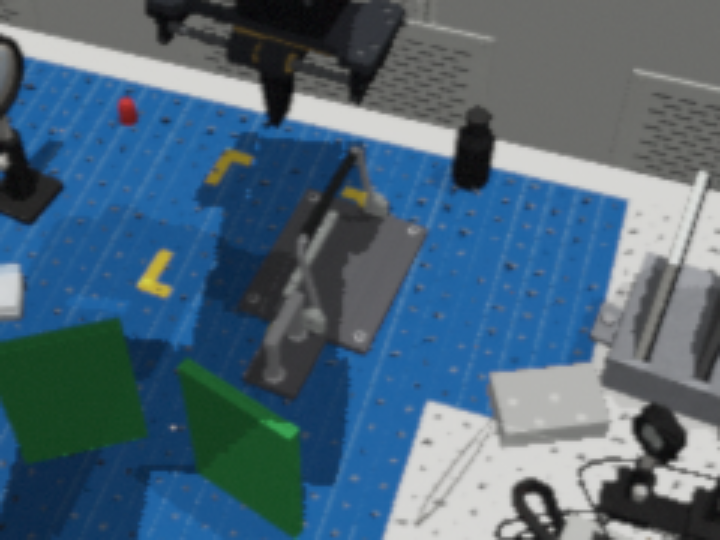

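The bar stands at about 76°. The sleeve runs from crop (315,230) to (358,155), the stand is flat, and it has slid about 37 mm towards the outline. I push the bar on from the +y side with closed fingers.

>>> play_rows --motion '[[0,[0,-1,20],[0,0,0]],[0,[0,-2,42],[0,0,0]],[0,[0,-2,60],[0,0,0]],[0,[0,-2,66],[0,0,0]],[0,[0,-8,66],[0,0,0]],[0,[0,-14,66],[0,0,0]],[0,[0,-20,66],[0,0,0]],[0,[0,-24,66],[0,0,0]]]'

```text
time_s: 6.55
ee_pos: [583.2, 164.7, 95.5]
tcp_rot: [0.151, 3.136, 0.001]
contact_force: [0.5, 0.3, -0.1]
finger_gap: 0.5
grip_force: 0.0
```

>>> play_rows --motion '[[0,[0,-4,0],[0,0,0]],[0,[0,-8,0],[0,0,0]],[0,[0,-12,0],[0,0,0]],[0,[0,-16,0],[0,0,0]],[0,[0,-20,0],[0,0,0]],[0,[0,-24,0],[0,0,0]],[0,[0,-27,0],[0,0,0]],[0,[0,-30,0],[0,0,0]]]'

```text
time_s: 7.22
ee_pos: [579.9, 135.6, 94.3]
tcp_rot: [-0.15, -3.138, -0.0]
contact_force: [0.2, 0.4, 0.5]
finger_gap: 1.0
grip_force: 0.0
```

```bash
python3 - <<'E'
from find import *
go((st((0,-14,94),*O1),np.radians(-5.6),0))
im,d,P=find("side"); find("top")
m=(P[...,2]>85)&(P[...,2]<113)&(abs(P[...,0]-581)<48)&(P[...,1]>90)&(P[...,1]<145)
print(m.sum(),np.median(P[m],0),np.percentile(P[m],[5,95],axis=0))
E
```

```text
t 7.22 pos [579.9 135.6  94.3] F [0.2 0.4 0.5] gap 1.0 grip 0.0
[579.1, 130.4, 94] -> [ 0.3 -5.3  0.3] [ 0.  -0.   0.1]
side handle (array([475.9, 154.5]), array([13.6, 61. ]), 83.8)
  return _methods._mean(a, axis=axis, dtype=dtype,
  ret = um.true_divide(
Traceback (most recent call last):
IndexError: index -1 is out of bounds for axis 0 with size 0
```

>>> play_rows --motion '[[0,[0,-2,0],[0,0,0]],[0,[0,-3,0],[0,0,0]],[0,[0,-4,0],[0,0,0]],[0,[0,-5,0],[0,0,0]],[0,[0,-6,0],[0,0,0]],[0,[0,-7,0],[0,0,0]],[0,[0,-8,0],[0,0,0]],[0,[0,-8,0],[0,0,0]]]'

```text
time_s: 7.98
ee_pos: [579.1, 127.8, 94.3]
tcp_rot: [0.15, 3.138, 0.0]
contact_force: [0.0, -0.1, -0.6]
finger_gap: 0.5
grip_force: 0.0
```

```bash
python3 - <<'E'
from find import *
go()
find("side"); im,d,P=find("top")
cv2.imwrite("pics/s4.png",cv2.resize(im[120:260,200:400,::-1].astype(np.uint8),None,fx=3,fy=3))
E
```

```text
t 7.98 pos [579.1 127.8  94.3] F [ 0.  -0.1 -0.6] gap 0.5 grip 0.0
side handle (array([475.9, 154.5]), array([13.6, 61. ]), 83.8)
```

>>> play_rows --motion '[[0,[0,4,0],[0,0,0]],[0,[0,6,-15],[0,0,0]],[0,[0,6,-40],[0,0,0]],[30,[0,6,-66],[0,0,0]],[30,[25,10,-66],[0,0,0]],[30,[55,14,-66],[0,0,0]],[30,[85,14,-66],[0,0,0]],[30,[103,14,-66],[0,0,0]]]'

```text
time_s: 8.75
ee_pos: [475.2, 152.2, 160.4]
tcp_rot: [-0.149, -3.137, -0.0]
contact_force: [0.3, -0.6, -0.1]
finger_gap: 27.1
grip_force: 0.0
```

```bash
python3 - <<'E'
from find import *
go()
find("side"); im,d,P=find("top")
cv2.imwrite("pics/s4.png",cv2.resize(im[120:260,200:400,::-1].astype(np.uint8),None,fx=3,fy=3))
im,d=camera("side"); P=cloud("side",d)
m=(P[...,2]>88)&(P[...,2]<115)&(abs(P[...,0]-581)<48)&(P[...,1]>90)&(P[...,1]<160)
print(m.sum(),np.percentile(P[m],[5,50,95],axis=0).round())
E
```

```text
t 8.75 pos [475.2 152.2 160.4] F [ 0.3 -0.6 -0.1] gap 27.1 grip 0.0
side handle (array([476.7, 154.4]), array([13.6, 59.4]), 83.8)
side lip? 28 (array([613.6, 166.6]), array([ 8.2, 46.4]), 80.8)
60 [[536. 147. 104.]
 [564. 152. 107.]
 [598. 155. 111.]]
```

View pics/s4.png

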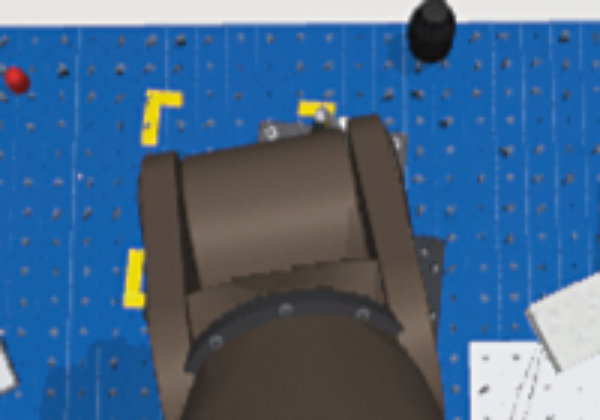

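```bash
python3 - <<'E'
from find import *
im,d=camera("side"); P=cloud("side",d); np.savez("side5.npz",im=im,d=d)
K,Rm,t=cal("side")
pr=lambda p:(lambda c:(K@c/c[2])[:2])(Rm@np.array(p)+t)
for a in (65,70,75,80,85,90,97,105):
    r=np.radians(a); print(a)
    for x in(-35,0,35):
        p=st((x,-10+80*np.cos(r),26+80*np.sin(r)),*O1); u,v=pr(p).round().astype(int); print("   exp",np.round(p),(u,v),"got",P[v,u].round(),im[v,u])
E
```

```text
65
   exp [548. 171.  99.] (np.int64(297), np.int64(195)) got [467. 139. 204.] [34 35 38]
   exp [583. 168.  99.] (np.int64(303), np.int64(185)) got [444. 117. 272.] [61 52 30]
   exp [618. 165.  99.] (np.int64(308), np.int64(175)) got [448. 107. 301.] [21 23 26]
70
   exp [547. 165. 101.] (np.int64(299), np.int64(195)) got [464. 134. 209.] [13 11 14]
   exp [582. 162. 101.] (np.int64(305), np.int64(185)) got [654. 186.  12.] [121 121 122]
   exp [617. 158. 101.] (np.int64(310), np.int64(176)) got [447. 103. 300.] [18 22 23]
75
   exp [547. 158. 103.] (np.int64(302), np.int64(195)) got [481. 133. 190.] [13 12 15]
   exp [582. 155. 103.] (np.int64(307), np.int64(185)) got [444. 108. 275.] [51 53 54]
   exp [616. 152. 103.] (np.int64(313), np.int64(176)) got [445.  96. 305.] [22 23 25]
80
   exp [546. 152. 105.] (np.int64(304), np.int64(196)) got [545. 151. 105.] [23 25 26]
   exp [581. 148. 105.] (np.int64(310), np.int64(186)) got [445. 102. 272.] [39 40 41]
   exp [616. 145. 105.] (np.int64(315), np.int64(176)) got [444.  92. 307.] [29 30 34]
85
   exp [545. 145. 106.] (np.int64(307)
[... 318 characters left out ...]
 exp [580. 134. 106.] (np.int64(315), np.int64(187)) got [442.  91. 277.] [48 48 51]
   exp [614. 131. 106.] (np.int64(320), np.int64(177)) got [447.  83. 304.] [51 55 61]
97
   exp [544. 128. 105.] (np.int64(313), np.int64(198)) got [617. 151.  11.] [54 53 56]
   exp [579. 125. 105.] (np.int64(318), np.int64(188)) got [441.  84. 278.] [40 41 43]
   exp [613. 121. 105.] (np.int64(324), np.int64(179)) got [444.  74. 305.] [54 57 62]
105
   exp [543. 117. 103.] (np.int64(317), np.int64(200)) got [616. 139.   8.] [56 56 57]
   exp [578. 114. 103.] (np.int64(322), np.int64(190)) got [437.  75. 280.] [13 16 16]
   exp [612. 110. 103.] (np.int64(328), np.int64(181)) got [447.  66. 299.] [30 32 36]
```

```bash
python3 - <<'E'
from find import *
y=np.radians(-5.6)
K,Rm,t=cal("side")
pr=lambda p:(lambda c:(K@c/c[2])[:2])(Rm@np.array(p)+t)
print(pr((584.8,191.2,160.1)))
go((st((0,45,160),*O1),y,0),(st((0,45,94),*O1),y,0),(st((0,10,94),*O1),y,0))
E
```

```text
[293.42423323 165.73894857]
t 8.95 pos [478.5 152.1 160.8] F [-0.  -0.2 -0.3] gap 29.8 grip 0.0
[584.9, 189.1, 160] -> [-102.4   47.     1. ] [0.  0.1 0.2]
[584.9, 189.1, 94] -> [-102.3   46.9   67. ] [0.  0.1 0.2]
[581.5, 154.3, 94] -> [-102.2   12.    66.9] [0.  0.1 0.2]
```

The finger tips seem to have ridden over the sleeve because they were engaged too shallowly. I retry with the tips about 15 mm lower.

>>> play_rows --motion '[[0,[-35,16,0],[0,0,0]],[0,[-70,32,0],[0,0,0]],[0,[-95,44,0],[0,0,0]],[0,[-102,50,15],[0,0,0]],[0,[-102,51,40],[0,0,0]],[0,[-102,51,65],[0,0,0]],[0,[-102,51,80],[0,0,0]],[0,[-102,51,82],[0,0,0]]]'

```text
time_s: 9.62
ee_pos: [584.0, 192.4, 74.9]
tcp_rot: [-0.151, -3.134, 0.002]
contact_force: [-0.5, -0.7, -0.1]
finger_gap: 0.3
grip_force: 0.0
```

>>> play_rows --motion '[[0,[0,-5,0],[0,0,0]],[0,[0,-10,0],[0,0,0]],[0,[0,-15,0],[0,0,0]],[0,[0,-19,0],[0,0,0]],[0,[0,-23,0],[0,0,0]],[0,[0,-27,0],[0,0,0]],[0,[0,-31,0],[0,0,0]],[0,[0,-35,0],[0,0,0]]]'

```text
time_s: 10.28
ee_pos: [581.1, 157.6, 78.7]
tcp_rot: [0.15, 3.137, 0.001]
contact_force: [1.4, 0.5, 0.5]
finger_gap: 0.4
grip_force: 0.6
```

```bash
python3 - <<'E'
from find import *
go((st((0,-14,80),*O1),np.radians(-5.6),0))
im,d,P=find("side"); find("top")
m=(P[...,2]>88)&(P[...,2]<115)&(abs(P[...,0]-581)<60)&(P[...,1]>90)&(P[...,1]<170)
print(m.sum(),np.percentile(P[m],[5,50,95],axis=0).round())
cv2.imwrite("pics/s5.png",cv2.resize(im[120:300,200:440,::-1].astype(np.uint8),None,fx=3,fy=3))
E
```

```text
t 10.28 pos [581.1 157.6  78.7] F [1.4 0.5 0.5] gap 0.4 grip 0.6
[579.1, 130.4, 80] -> [ -0.6 -27.3  -1.4] [0.  0.  0.1]
side handle (array([475.9, 154.7]), array([13.5, 61. ]), 83.4)
151 [[524. 142. 103.]
 [570. 150. 108.]
 [622. 159. 112.]]
```

View pics/s5.png

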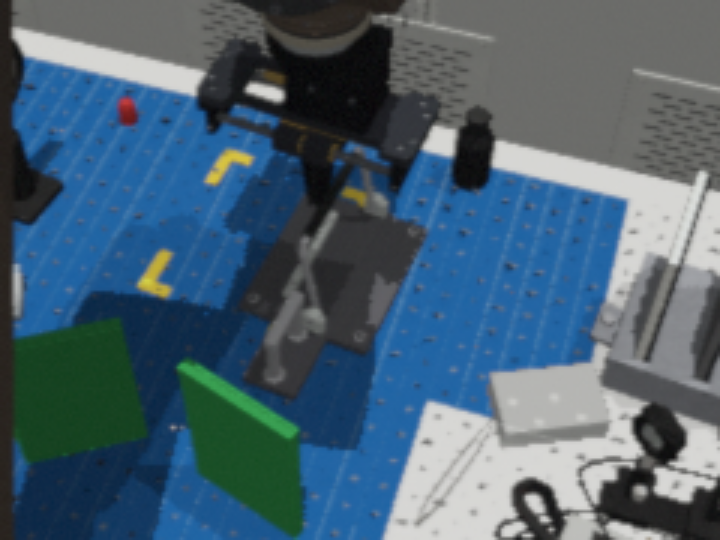

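The fingers are now properly against the sleeve, at crop (320,205). I keep pushing.

>>> play_rows --motion '[[0,[0,-4,0],[0,0,0]],[0,[0,-8,0],[0,0,0]],[0,[0,-12,0],[0,0,0]],[0,[0,-16,0],[0,0,0]],[0,[0,-19,0],[0,0,0]],[0,[0,-22,0],[0,0,0]],[0,[0,-25,0],[0,0,0]],[0,[0,-27,0],[0,0,0]]]'

```text
time_s: 11.05
ee_pos: [578.3, 130.7, 78.2]
tcp_rot: [-0.15, -3.138, -0.0]
contact_force: [-0.2, -0.0, -0.9]
finger_gap: 0.5
grip_force: 0.4
```

```bash
cat > bar.py <<'E'
from find import *
go()
im,d,P=find("side"); find("top")
m=(P[...,2]>97)&(P[...,2]<115)&(abs(P[...,0]-581)<48)&(P[...,1]>80)&(P[...,1]<190)
print(m.sum()); 
if m.sum(): print(np.percentile(P[m],[5,50,95],axis=0).round())
E
python3 bar.py
```

```text
t 11.05 pos [578.3 130.7  78.2] F [-0.2 -0.  -0.9] gap 0.5 grip 0.4
side handle (array([476.7, 154.4]), array([13.6, 59.4]), 83.8)
126
[[536. 116. 104.]
 [569. 122. 109.]
 [614. 133. 112.]]
```

>>> play_rows --motion '[[0,[0,-2,0],[0,0,0]],[0,[0,-4,0],[0,0,0]],[0,[0,-5,0],[0,0,0]],[0,[0,-6,0],[0,0,0]],[0,[0,-7,0],[0,0,0]],[0,[0,-8,0],[0,0,0]],[0,[0,-9,0],[0,0,0]],[0,[0,-9,0],[0,0,0]]]'

```text
time_s: 11.82
ee_pos: [577.6, 122.7, 78.6]
tcp_rot: [0.151, 3.138, 0.002]
contact_force: [0.6, 5.9, 0.4]
finger_gap: 0.2
grip_force: 3.3
```

```bash
python3 bar.py
```

```text
t 11.82 pos [577.6 122.7  78.6] F [0.6 5.9 0.4] gap 0.2 grip 3.3
side handle (array([475.9, 154.2]), array([13.4, 61.1]), 84.3)
124
[[538. 108. 104.]
 [571. 114. 107.]
 [614. 125. 110.]]
```

>>> play_rows --motion '[[0,[0,4,0],[0,0,0]],[0,[0,10,-10],[0,0,0]],[0,[0,14,-40],[0,0,0]],[40,[0,16,-65],[0,0,0]],[40,[25,18,-65],[0,0,0]],[40,[60,20,-65],[0,0,0]],[40,[90,21,-65],[0,0,0]],[40,[104,21,-65],[0,0,0]]]'

```text
time_s: 12.58
ee_pos: [472.9, 153.4, 144.1]
tcp_rot: [-0.149, -3.137, 0.0]
contact_force: [0.7, 0.4, 1.0]
finger_gap: 28.4
grip_force: 0.0
```

```bash
python3 bar.py; python3 - <<'E'
from find import *
z=np.load("side0.npz"); P=cloud("side",z["d"])
h=(P[...,2]>58)&(P[...,2]<75)&(P[...,0]>420)&(P[...,0]<530)&(P[...,1]>95)&(P[...,1]<145)
print("ref side0 handle",rect(plane("side",np.argwhere(h)[:,::-1],66)))
go(([476,154.3,42],np.radians(-5.9),0))
E
```

```text
t 12.58 pos [472.9 153.4 144.1] F [0.7 0.4 1. ] gap 28.4 grip 0.0
side handle (array([476.5, 154.8]), array([13.5, 60. ]), 82.7)
side lip? 27 (array([599.6, 168. ]), array([ 9. , 47.4]), 79.6)
12
[[535. 117. 103.]
 [540. 120. 107.]
 [548. 123. 109.]]
ref side0 handle (array([469.5, 119.9]), array([13.5, 59.4]), 85.5)
t 12.68 pos [474.3 153.4 144.4] F [-0.1  1.3  0. ] gap 36.1 grip 0.0
[476, 154.3, 42] -> [ -1.6   1.1 102.4] [-0.   0.   0.5]
```

>>> play_rows --motion '[[40,[-4,1,10],[0,0,0]],[40,[-5,1,35],[0,0,0]],[40,[-5,1,65],[0,0,0]],[40,[-5,1,90],[0,0,0]],[40,[-5,1,101],[0,0,0]],[40,[-5,1,102],[0,0,0]],[40,[-5,1,102],[0,0,0]],[40,[-5,1,102],[0,0,0]]]'

```text
time_s: 13.35
ee_pos: [482.2, 153.5, 41.6]
tcp_rot: [0.15, 3.137, 0.0]
contact_force: [-1.1, -1.0, -0.6]
finger_gap: 40.3
grip_force: 0.0
```

>>> play_rows --motion '[[24,[0,0,0],[0,0,0]],[20,[0,0,0],[0,0,0]],[16,[0,0,0],[0,0,0]],[14,[0,0,0],[0,0,0]],[12,[0,0,0],[0,0,0]],[6,[0,0,0],[0,0,0]],[6,[0,0,0],[0,0,0]],[6,[0,0,0],[0,0,0]]]'

```text
time_s: 14.02
ee_pos: [481.6, 153.6, 42.0]
tcp_rot: [0.15, 3.137, 0.001]
contact_force: [-0.6, 1.5, 8.3]
finger_gap: 6.5
grip_force: 3.7
```

```bash
python3 - <<'E'
from find import *
im,d,P=find("side");find("top")
w=np.radians(-4.9)
h=st((-105,0,60),(596,222.3),-4.9); print(h)
go((h[:2]+[get_obs()["ee_pos"][2]],w,0))
E
```

```text
side handle (array([465.8, 157.1]), array([17.2, 37. ]), 86.5)
top lip? 39 (array([624.8, 163.3]), array([ 8.5, 26. ]), 83.1)
[491.4, 231.3, 60]
t 14.12 pos [481.6 153.6  42. ] F [-1.4  0.4  7.7] gap 6.1 grip 3.7
[491.4, 231.3, np.float64(41.98164297464515)] -> [-2.3 78.3  0. ] [ 0.   0.1 -0.6]
```

```bash
python3 - <<'E'
from find import *
im,d=camera("side"); P=cloud("side",d)
a=cv2.resize(im[170:260,250:350,::-1],None,fx=5,fy=5,interpolation=cv2.INTER_CUBIC)
cv2.imwrite("pics/s6.png",cv2.convertScaleAbs(a,alpha=2.0,beta=20))
K,Rm,t=cal("side")
pr=lambda p:((lambda c:(K@c/c[2])[:2])(Rm@np.array(p)+t)-[250,170])*5
print("tcp",pr(get_obs()["ee_pos"]),"handle ends",[pr(p) for p in([450.6,157.3,66],[508.4,151.4,66])])
E
```

```text
tcp [226.91718593 300.27312738] handle ends [array([196.84624647, 320.95929899]), array([247.38285727, 232.09811701])]
```

View pics/s6.png

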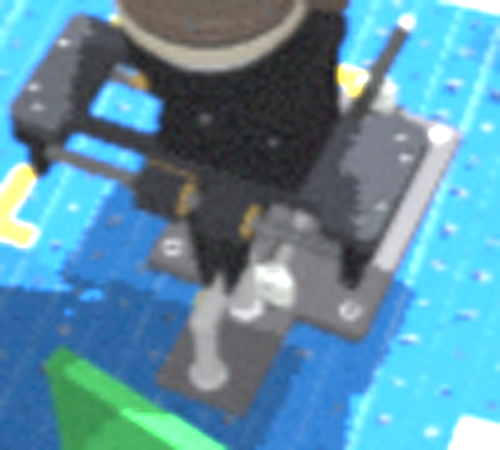

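The picture shows the finger tips at the handle around (220,280), but it is unclear whether they grip it. I test with a full close.

>>> play_rows --motion '[[0,[0,0,0],[0,0,0]],[0,[0,0,0],[0,0,0]],[0,[0,0,0],[0,0,0]],[0,[0,0,0],[0,0,0]],[0,[0,0,0],[0,0,0]],[0,[0,0,0],[0,0,0]],[0,[0,0,0],[0,0,0]],[0,[0,0,0],[0,0,0]]]'

```text
time_s: 14.83
ee_pos: [481.7, 153.6, 42.0]
tcp_rot: [0.15, 3.136, 0.001]
contact_force: [-0.3, 0.4, 7.3]
finger_gap: 0.5
grip_force: 3.7
```

```bash
python3 - <<'E'
from find import *
go(); print(get_obs()["ft_torque"])
find("side"); im,d,P=find("top")
m=(P[...,0]>400)&(P[...,0]<530)&(P[...,1]>100)&(P[...,1]<200)&(P[...,2]>20)&(P[...,2]<90)
E
```

```text
t 14.83 pos [481.7 153.6  42. ] F [-0.3  0.4  7.3] gap 0.5 grip 3.7
[-0.03941387  0.07198505  0.0308667 ]
side handle (array([475.5, 154.6]), array([14. , 58.3]), 84.5)
top lip? 38 (array([624.8, 163.2]), array([ 8.7, 26.1]), 82.1)
```

```bash
python3 - <<'E'
from find import *
im,d=camera("side"); P=cloud("side",d)
for v in range(216,246,3):
    print(v,[(u,*P[v,u].round().astype(int).tolist(),int(im[v,u].sum())) for u in range(288,303,2)])
E
```

```text
216 [(288, 540, 196, 7, 127), (290, 447, 151, 148, 57), (292, 446, 145, 152, 72), (294, 445, 140, 156, 59), (296, 445, 136, 157, 79), (298, 449, 132, 153, 124), (300, 549, 165, 9, 132), (302, 448, 122, 159, 150)]
219 [(288, 528, 192, 11, 157), (290, 470, 161, 102, 61), (292, 472, 157, 102, 50), (294, 469, 150, 108, 39), (296, 470, 146, 108, 28), (298, 484, 146, 90, 62), (300, 504, 149, 62, 266), (302, 540, 157, 11, 172)]
222 [(288, 519, 189, 11, 161), (290, 470, 162, 89, 99), (292, 472, 157, 89, 45), (294, 468, 151, 96, 46), (296, 472, 147, 92, 35), (298, 492, 150, 65, 161), (300, 499, 147, 57, 218), (302, 533, 154, 7, 184)]
225 [(288, 514, 187, 4, 119), (290, 515, 181, 6, 133), (292, 472, 158, 76, 46), (294, 470, 152, 81, 28), (296, 479, 150, 70, 104), (298, 497, 152, 43, 214), (300, 501, 148, 40, 244), (302, 508, 145, 31, 335)]
228 [(288, 507, 185, 1, 176), (290, 504, 178, 9, 207), (292, 471, 158, 64, 227), (294, 469, 152, 69, 142), (296, 477, 150, 59, 198), (298, 497, 152, 31, 228), (300, 502, 149, 26, 246), (302, 510, 146, 15, 277)]
231 [(288, 501, 183, -3, 173), (290, 461, 160, 
[... 313 characters left out ...]
3, 895, 187), (300, 492, 146, 13, 182), (302, 497, 142, 7, 168)]
237 [(288, 475, 173, 10, 154), (290, 452, 157, 53, 229), (292, 454, 152, 51, 208), (294, 479, 158, 11, 129), (296, 481, 153, 12, 129), (298, 485, 149, 8, 120), (300, 485, 143, 10, 123), (302, 486, 138, 11, 122)]
240 [(288, 466, 169, 11, 138), (290, 452, 157, 38, 229), (292, 454, 153, 37, 218), (294, 472, 155, 10, 124), (296, 473, 150, 10, 122), (298, 475, 145, 9, 124), (300, 475, 140, 12, 123), (302, 478, 136, 10, 120)]
243 [(288, 457, 166, 13, 208), (290, 450, 157, 27, 233), (292, 453, 153, 24, 229), (294, 462, 151, 12, 204), (296, 464, 147, 11, 124), (298, 465, 142, 12, 120), (300, 467, 137, 12, 122), (302, 471, 133, 8, 123)]
```

>>> play_rows --motion '[[0,[0,0,-20],[0,0,0]],[0,[0,0,-50],[0,0,0]],[0,[0,0,-80],[0,0,0]],[0,[0,0,-100],[0,0,0]],[0,[0,0,-100],[0,0,0]],[0,[0,0,-100],[0,0,0]],[0,[0,0,-100],[0,0,0]],[0,[0,0,-100],[0,0,0]]]'

```text
time_s: 15.65
ee_pos: [480.5, 153.3, 140.2]
tcp_rot: [-0.15, -3.136, 0.001]
contact_force: [-0.2, -0.9, 0.0]
finger_gap: 0.7
grip_force: 0.0
```

```bash
cat > tip.py <<'E'
from find import *
go(); o=get_obs()["ee_pos"]
for n in("side","top"):
    im,d=camera(n); P=cloud(n,d)
    for s in (0,):
        m=(abs(P[...,0]-o[0])<20)&(abs(P[...,1]-o[1])<70)&(P[...,2]>o[2]-30)&(P[...,2]<o[2]+80)&(d>0)
        z=P[...,2][m]; print(n,m.sum(),"lowest",np.sort(z)[:8].round(), "pts",P[m][np.argsort(z)[:6]].round().tolist())
E
python3 tip.py
```

```text
t 15.65 pos [480.5 153.3 140.2] F [-0.2 -0.9  0. ] gap 0.7 grip 0.0
side 134 lowest [165. 165. 166. 166. 166. 167. 167. 167.] pts [[469.0, 153.0, 165.0], [470.0, 158.0, 165.0], [481.0, 150.0, 166.0], [470.0, 156.0, 166.0], [471.0, 151.0, 166.0], [490.0, 149.0, 167.0]]
top 0 lowest [] pts []
```

>>> play_rows --motion '[[50,[0,0,0],[0,0,0]],[50,[0,0,0],[0,0,0]],[50,[0,0,0],[0,0,0]],[50,[0,0,0],[0,0,0]],[50,[0,0,0],[0,0,0]],[50,[0,0,0],[0,0,0]],[50,[0,0,0],[0,0,0]],[50,[0,0,0],[0,0,0]]]'

```text
time_s: 16.42
ee_pos: [481.1, 153.5, 141.4]
tcp_rot: [0.15, 3.138, 0.0]
contact_force: [0.7, 0.5, -0.5]
finger_gap: 47.0
grip_force: 0.0
```

```bash
python3 tip.py
```

```text
t 16.42 pos [481.1 153.5 141.4] F [ 0.7  0.5 -0.5] gap 47.0 grip 0.0
side 199 lowest [165. 165. 166. 166. 167. 167. 167. 167.] pts [[475.0, 180.0, 165.0], [467.0, 129.0, 165.0], [482.0, 127.0, 166.0], [480.0, 179.0, 166.0], [468.0, 131.0, 167.0], [469.0, 129.0, 167.0]]
top 0 lowest [] pts []
```

```bash
python3 - <<'E'
from find import *
o=np.array([228.7,581.4,189.8])
for n in("side","top"):
    z=np.load(n+"0.npz"); P=cloud(n,z["d"])
    m=(abs(P[...,0]-o[0])<60)&(abs(P[...,1]-o[1])<80)&(P[...,2]>100)&(P[...,2]<290)&(z["d"]>0)
    print(n,m.sum(),P[m][np.argsort(P[...,2][m])[:6]].round().tolist())
z=np.load("side5.npz"); P=cloud("side",z["d"]); o=np.array([478.5,152,160.8])
m=(abs(P[...,0]-o[0])<20)&(abs(P[...,1]-o[1])<70)&(P[...,2]>130)&(P[...,2]<250); print(np.sort(P[...,2][m])[:5])
E
```

```text
side 266 [[220.0, 532.0, 213.0], [214.0, 534.0, 213.0], [211.0, 534.0, 214.0], [200.0, 538.0, 215.0], [210.0, 535.0, 215.0], [207.0, 535.0, 215.0]]
top 22 [[258.0, 624.0, 213.0], [257.0, 622.0, 215.0], [259.0, 623.0, 217.0], [257.0, 623.0, 217.0], [257.0, 624.0, 218.0], [259.0, 623.0, 220.0]]
[185.08835966 185.80591102 186.31395697 186.45231466 186.52522478]
```

The real finger tips are 24 mm above the reported TCP, and this was already so at the start, so I command 24 mm lower from here on.

>>> play_rows --motion '[[40,[2,1,20],[0,0,0]],[40,[2,1,50],[0,0,0]],[40,[2,1,80],[0,0,0]],[40,[2,1,105],[0,0,0]],[40,[2,1,119],[0,0,0]],[40,[2,1,121],[0,0,0]],[28,[2,1,121],[0,0,0]],[20,[2,1,121],[0,0,0]]]'

```text
time_s: 17.18
ee_pos: [479.7, 154.7, 21.1]
tcp_rot: [0.15, 3.137, 0.0]
contact_force: [-0.1, 0.1, -0.1]
finger_gap: 31.7
grip_force: 0.0
```

>>> play_rows --motion '[[16,[0,0,0],[0,0,0]],[14,[0,0,0],[0,0,0]],[12,[0,0,0],[0,0,0]],[4,[0,0,0],[0,0,0]],[4,[0,0,0],[0,0,0]],[4,[0,0,0],[0,0,0]],[4,[0,0,0],[0,0,0]],[4,[0,0,0],[0,0,0]]]'

```text
time_s: 17.85
ee_pos: [479.5, 154.6, 21.0]
tcp_rot: [0.15, 3.137, 0.0]
contact_force: [-0.9, -1.7, 6.8]
finger_gap: 11.6
grip_force: 30.0
```

```bash
python3 - <<'E'
from find import *
find("side");find("top")
h=st((-105,0,60),(596,222.3),-4.9)
go((h[:2]+[get_obs()["ee_pos"][2]],np.radians(-4.9),0))
E
```

```text
side handle (array([468. , 151.5]), array([37.8, 32.3]), 25.3)
top lip? 54 (array([619.7, 163.7]), array([ 8.9, 36.2]), 84.0)
t 17.95 pos [479.5 154.6  21. ] F [-0.8 -1.5  6.8] gap 11.9 grip 30.0
[491.4, 231.3, np.float64(21.047779830542513)] -> [-4.5 77.5  0. ] [ 0.   0.1 -0.6]
```

>>> play_rows --motion '[[4,[0,3,0],[0,0,0]],[4,[-1,7,0],[0,0,0]],[4,[-1,12,0],[0,0,0]],[4,[-2,18,0],[0,0,-0.5]],[4,[-2,24,0],[0,0,-0.5]],[4,[-3,30,0],[0,0,-1]],[4,[-3,36,0],[0,0,-1]],[4,[-3,41,0],[0,0,-1]]]'

```text
time_s: 18.62
ee_pos: [486.3, 194.7, 21.0]
tcp_rot: [0.125, 3.139, -0.001]
contact_force: [-1.1, -9.8, 8.6]
finger_gap: 12.3
grip_force: 31.0
```

>>> play_rows --motion '[[4,[0,6,0],[0,0,0]],[4,[0,12,0],[0,0,0]],[4,[-1,18,0],[0,0,0]],[4,[-1,24,0],[0,0,0]],[4,[-1,29,0],[0,0,0]],[4,[-1,33,0],[0,0,0]],[4,[-1,35,0],[0,0,0]],[4,[-1,36,0],[0,0,0]]]'

```text
time_s: 19.28
ee_pos: [490.0, 230.3, 21.0]
tcp_rot: [0.124, 3.139, -0.001]
contact_force: [-0.6, -11.3, 9.5]
finger_gap: 12.1
grip_force: 31.0
```

```bash
python3 - <<'E'
from find import *
h=st((-105,0,60),(596,222.3),-4.9)
go((h[:2]+[get_obs()["ee_pos"][2]],np.radians(-4.9),0))
print("lip target",st((0,24,18.5),(596,222.3),-4.9))
find("side",y0=150); find("top",y0=150)
E
```

```text
t 19.28 pos [490.  230.3  21. ] F [ -0.6 -11.3   9.5] gap 12.1 grip 31.0
[491.4, 231.3, np.float64(21.037863520762084)] -> [-1.3  1.1 -0. ] [-0.   0.   0.4]
lip target [598.1, 246.2, 18.5]
side handle (array([478.9, 228.3]), array([36.9, 32.5]), 21.3)
```

>>> play_rows --motion '[[4,[-1,1,0],[0,0,0]],[4,[-1,1,0],[0,0,0]],[40,[-1,1,0],[0,0,0]],[40,[-1,1,0],[0,0,0]],[40,[-1,1,0],[0,0,0]],[40,[-1,1,-25],[0,0,0]],[40,[-1,1,-65],[0,0,0]],[40,[-1,1,-105],[0,0,0]]]'

```text
time_s: 20.05
ee_pos: [490.3, 231.8, 125.8]
tcp_rot: [-0.122, -3.137, 0.001]
contact_force: [0.7, -0.4, 0.2]
finger_gap: 39.6
grip_force: 0.0
```

>>> play_rows --motion '[[32,[0,-20,-40],[0,0,0]],[32,[0,-55,-60],[0,0,0]],[32,[0,-95,-80],[0,0,0]],[32,[0,-135,-80],[0,0,0]],[32,[0,-175,-80],[0,0,0]],[32,[-20,-210,-80],[0,0,0]],[32,[-40,-240,-80],[0,0,0]],[32,[-60,-270,-80],[0,0,0]]]'

```text
time_s: 20.72
ee_pos: [530.2, -43.9, 205.8]
tcp_rot: [0.123, 3.138, 0.0]
contact_force: [0.6, 0.5, 0.7]
finger_gap: 32.1
grip_force: 0.0
```

```bash
python3 - <<'E'
from find import *
find("side",y0=150); im,d,P=find("top",y0=150)
print("targets lip",st((0,24,18.5),(596,222.3),-4.9),"handle",st((-105,0,60),(596,222.3),-4.9),"bar",st((0,-30.7,103.3),(596,222.3),-4.9))
m=(P[...,2]>85)&(P[...,2]<120)&(P[...,1]>120)&(P[...,1]<300)&(P[...,0]>480)&(P[...,0]<700)
print("sleeve",rect(plane("top",np.argwhere(m)[:,::-1],107)))
go(([595.1,-139,260],np.radians(-4.9),0),([595.1,-139,119],np.radians(-4.9),0))
cv2.imwrite("pics/t7.png",cv2.resize(im[120:260,220:500,::-1].astype(np.uint8),None,fx=2.8,fy=2.8))
E
```

```text
side handle (array([486.8, 230.1]), array([14.4, 59.4]), 81.4)
side lip? 107 (array([598. , 239.4]), array([ 12.2, 100. ]), 83.3)
top handle (array([490.3, 230.1]), array([12.5, 58.8]), 80.8)
top lip? 154 (array([597.1, 238.7]), array([  9.3, 104.4]), 81.6)
targets lip [598.1, 246.2, 18.5] handle [491.4, 231.3, 60] bar [593.4, 191.7, 103.3]
sleeve (array([586.8, 185.8]), array([ 10.7, 129.8]), 81.0)
t 20.82 pos [531.7 -45.7 205.1] F [-0.6  0.3 -0.3] gap 32.0 grip 0.0
[595.1, -139, 260] -> [-70.8 -87.8 -54.8] [-0.   0.1  0.2]
[595.1, -139, 119] -> [-70.6 -87.8  86.2] [-0.   0.1  0.2]
```

The stand is about 4° and 8 mm off after the slide. That is inside tolerance, but I regrip the handle to square it up.

```bash
python3 - <<'E'
from h import *
y=np.radians(-9)
go(([490.5,230.2,130],y,0),([490.5,230.2,20.5],y,0))
E
```

```text
t 20.82 pos [531.7 -45.7 205.1] F [-0.6  0.3 -0.3] gap 32.0 grip 0.0
[490.5, 230.2, 130] -> [ 63.7 271.7  74.9] [-0.   0.1  4.3]
[490.5, 230.2, 20.5] -> [ 63.8 271.7 184.4] [-0.   0.1  4.3]
```

>>> play_rows --motion '[[32,[15,35,0],[0,0,2]],[32,[35,75,0],[0,0,4.3]],[32,[50,115,5],[0,0,4.3]],[32,[64,155,20],[0,0,4.3]],[32,[64,193,35],[0,0,4.3]],[32,[64,230,52],[0,0,4.3]],[32,[64,262,70],[0,0,4.3]],[32,[64,272,100],[0,0,4.3]]]'

```text
time_s: 21.48
ee_pos: [487.6, 239.2, 105.9]
tcp_rot: [0.235, 3.129, 0.004]
contact_force: [-0.0, -0.0, -0.1]
finger_gap: 31.9
grip_force: 0.0
```

```bash
python3 - <<'E'
from h import *
y=np.radians(-9)
go(([490.5,230.2,20.5],y,0))
E
```

```text
t 21.48 pos [487.6 239.2 105.9] F [-0.  -0.  -0.1] gap 31.9 grip 0.0
[490.5, 230.2, 20.5] -> [-3.9 -8.7 85.4] [0.2 0.2 0.4]
```

>>> play_rows --motion '[[32,[0,0,0],[0,0,0]],[32,[0,0,0],[0,0,0]],[32,[0,0,25],[0,0,0]],[32,[0,0,50],[0,0,0]],[32,[0,0,75],[0,0,0]],[32,[0,0,84],[0,0,0]],[32,[0,0,84],[0,0,0]],[22,[0,0,84],[0,0,0]]]'

```text
time_s: 22.15
ee_pos: [487.8, 233.8, 22.7]
tcp_rot: [0.242, 3.131, 0.001]
contact_force: [-0.1, 0.3, 0.6]
finger_gap: 29.3
grip_force: 0.0
```

```bash
python3 - <<'E'
from h import *
y=np.radians(-9)
go(([490.5,230.2,20.5],y,0))
E
```

```text
t 22.15 pos [487.8 233.8  22.7] F [-0.1  0.3  0.6] gap 29.3 grip 0.0
[490.5, 230.2, 20.5] -> [-3.2 -3.1  2.2] [0.  0.  0.2]
```

>>> play_rows --motion '[[22,[-3,-3,2],[0,0,0]],[18,[-3,-3,2],[0,0,0]],[16,[-3,-3,2],[0,0,0]],[14,[-3,-3,2],[0,0,0]],[4,[-3,-3,2],[0,0,0]],[4,[-3,-3,2],[0,0,0]],[4,[-3,-3,2],[0,0,0]],[4,[-3,-3,2],[0,0,0]]]'

```text
time_s: 22.82
ee_pos: [489.8, 230.9, 19.8]
tcp_rot: [0.239, 3.132, 0.0]
contact_force: [-1.4, -1.4, 5.8]
finger_gap: 11.4
grip_force: 30.0
```

>>> play_rows --motion '[[4,[0,0,0],[0,0,-1]],[4,[-1,0,0],[0,0,-2]],[4,[-1,1,0],[0,0,-3]],[4,[-1,1,0],[0,0,-4]],[4,[-1,1,0],[0,0,-5]],[4,[-1,1,0],[0,0,-6]],[4,[-1,1,0],[0,0,-7]],[4,[-1,1,0],[0,0,-7]]]'

```text
time_s: 23.48
ee_pos: [489.5, 231.0, 19.7]
tcp_rot: [-0.049, -3.139, 0.001]
contact_force: [-6.6, -5.4, 10.9]
finger_gap: 13.0
grip_force: 32.0
```

```bash
python3 - <<'E'
from find import *
go(); print(get_obs()["ft_torque"])
K,Rm,t=cal("top")
im,d,P=find("top",y0=150)
m=(P[...,2]>12)&(P[...,2]<25)&(P[...,0]>540)&(P[...,0]<680)&(P[...,1]>225)&(P[...,1]<265)&(im.sum(2)>250)
q=np.argwhere(m)[:,::-1]; print(len(q)); 
if len(q)>10: print(rect(plane("top",q,18.5)))
E
```

```text
t 23.48 pos [489.5 231.   19.7] F [-6.6 -5.4 10.9] gap 13.0 grip 32.0
[-1.11834395  1.12218117 -0.77168349]
78
(array([645. , 246.5]), array([54.3, 34.6]), 0.7)
```

>>> play_rows --motion '[[4,[-2,0,0],[0,0,0]],[4,[-2,0,0],[0,0,0]],[36,[-2,0,0],[0,0,0]],[36,[-2,0,0],[0,0,0]],[36,[-2,0,0],[0,0,0]],[36,[-2,0,-30],[0,0,0]],[36,[-2,0,-70],[0,0,0]],[36,[-2,0,-110],[0,0,0]]]'

```text
time_s: 24.2
ee_pos: [492.3, 231.5, 129.9]
tcp_rot: [-0.048, -3.139, 0.001]
contact_force: [0.8, 0.1, 0.1]
finger_gap: 35.5
grip_force: 0.0
```

>>> play_rows --motion '[[32,[0,-20,-40],[0,0,1]],[32,[0,-55,-60],[0,0,2]],[32,[0,-95,-80],[0,0,3]],[32,[0,-135,-100],[0,0,3]],[32,[0,-175,-120],[0,0,3]],[32,[-20,-210,-130],[0,0,3]],[32,[-40,-240,-130],[0,0,3]],[32,[-60,-270,-130],[0,0,3]]]'

```text
time_s: 24.87
ee_pos: [545.2, -42.4, 260.9]
tcp_rot: [0.131, 3.136, -0.001]
contact_force: [0.0, 0.8, -0.4]
finger_gap: 31.9
grip_force: 0.0
```

```bash
python3 - <<'E'
from find import *
find("side",y0=150); im,d,P=find("top",y0=150)
m=(P[...,2]>85)&(P[...,2]<120)&(P[...,1]>120)&(P[...,1]<300)&(P[...,0]>480)&(P[...,0]<700)
print("sleeve",rect(plane("top",np.argwhere(m)[:,::-1],107)))
w=np.radians(-4.9)
go(([595.1,-139,230],w,0),([595.1,-139,112],w,0))
E
```

```text
side handle (array([489.2, 229.9]), array([14.2, 59.1]), 83.5)
side lip? 104 (array([600.8, 240.4]), array([10.3, 99.5]), 82.0)
top handle (array([492.2, 230.1]), array([12.6, 58.6]), 83.2)
top lip? 156 (array([599.4, 239.8]), array([  9.2, 104.4]), 82.3)
sleeve (array([588.9, 186.8]), array([ 10.4, 130.2]), 82.1)
t 24.97 pos [546.6 -44.3 259. ] F [-0.9 -0.3 -0.5] gap 31.8 grip 0.0
[595.1, -139, 230] -> [-56.6 -90.1  29.1] [-0.   0.1 -0.1]
[595.1, -139, 112] -> [-56.4 -90.  147.1] [-0.   0.1 -0.1]
```

The stand is now about 6 mm and 2.5° off, well inside tolerance, with the bar on its stop. I fetch the white plate.

>>> play_rows --motion '[[30,[-15,-24,5],[0,0,0]],[30,[-30,-48,15],[0,0,0]],[30,[-45,-72,25],[0,0,0]],[30,[-54,-86,29],[0,0,0]],[30,[-57,-90,29],[0,0,0]],[30,[-57,-90,29],[0,0,0]],[30,[-57,-90,29],[0,0,0]],[30,[-57,-90,50],[0,0,0]]]'

```text
time_s: 25.63
ee_pos: [595.0, -133.7, 213.2]
tcp_rot: [0.129, 3.133, -0.002]
contact_force: [0.2, -0.7, 0.3]
finger_gap: 30.2
grip_force: 0.0
```

```bash
python3 - <<'E'
from find import *
w=np.radians(-4.9)
go(([595.1,-139,116],w,0))
E
```

```text
t 25.63 pos [ 595.  -133.7  213.2] F [ 0.2 -0.7  0.3] gap 30.2 grip 0.0
[595.1, -139, 116] -> [ 0.1 -5.1 97.2] [-0.1  0.4  0.2]
```

>>> play_rows --motion '[[30,[0,-2,5],[0,0,0]],[30,[0,-4,15],[0,0,0]],[30,[0,-4,30],[0,0,0]],[30,[0,-4,40],[0,0,0]],[30,[0,-4,42],[0,0,0]],[30,[0,-4,42],[0,0,0]],[30,[0,-4,42],[0,0,0]],[30,[0,-4,42],[0,0,0]]]'

```text
time_s: 26.3
ee_pos: [593.7, -138.6, 168.1]
tcp_rot: [0.131, 3.138, -0.0]
contact_force: [-0.5, 0.1, -0.1]
finger_gap: 30.0
grip_force: 0.0
```

```bash
python3 - <<'E'
from find import *
w=np.radians(-4.9)
go(([595.1,-139,116],w,0))
E
```

```text
t 26.3 pos [ 593.7 -138.6  168.1] F [-0.5  0.1 -0.1] gap 30.0 grip 0.0
[595.1, -139, 116] -> [-1.3 -0.3 52.1] [-0.   0.1  0.1]
```

>>> play_rows --motion '[[30,[-1,0,15],[0,0,0]],[30,[-1,0,32],[0,0,0]],[30,[-1,0,48],[0,0,0]],[30,[-1,0,52],[0,0,0]],[30,[-1,0,52],[0,0,0]],[24,[-1,0,52],[0,0,0]],[20,[-1,0,52],[0,0,0]],[16,[-1,0,52],[0,0,0]]]'

```text
time_s: 26.97
ee_pos: [594.8, -138.8, 116.4]
tcp_rot: [0.131, 3.137, -0.001]
contact_force: [0.3, 0.3, 0.5]
finger_gap: 18.5
grip_force: 0.0
```

>>> play_rows --motion '[[13,[0,0,0],[0,0,0]],[12,[0,0,0],[0,0,0]],[11,[0,0,0],[0,0,0]],[4,[0,0,0],[0,0,0]],[4,[0,0,0],[0,0,0]],[4,[0,0,0],[0,0,0]],[4,[0,0,-8],[0,0,0]],[4,[0,0,-20],[0,0,0]]]'

```text
time_s: 27.63
ee_pos: [593.5, -138.4, 134.4]
tcp_rot: [-0.131, -3.136, -0.002]
contact_force: [-0.1, -0.1, -3.9]
finger_gap: 11.0
grip_force: 30.0
```

```bash
cat > place.py <<'E'
from h import *
O2=((596.3,216.3),-7.4); y=np.radians(-7.4)
def tgt(oy,th,h,L=104.4): return st((0,oy-L*np.sin(th),11.7+h+L*np.cos(th)),*O2)
E
python3 - <<'E'
from place import *
go(([594,-138,266],np.radians(-4.9),0),(tgt(10,.29,120),y,.29),(tgt(10,.29,50),y,.29),(tgt(10,.29,0),y,.29))
E
```

```text
t 27.63 pos [ 593.5 -138.4  134.4] F [-0.1 -0.1 -3.9] gap 11.0 grip 30.0
[594, -138, 266] -> [-1.000e-01  5.000e-01 -1.316e+02] [ 0.1 -0.2  0.1]
[593.7, 196.6, np.float64(231.74066060352558)] -> [ 28.  333.9 -97. ] [-16.6  -0.6   2.6]
[593.7, 196.6, np.float64(161.7406606035256)] -> [ 27.8 333.9 -27. ] [-16.6  -0.6   2.6]
[593.7, 196.6, np.float64(111.7406606035256)] -> [ 27.6 333.8  23. ] [-16.6  -0.6   2.6]
```

>>> play_rows --motion '[[4,[0,0,-12],[0,0,0]],[4,[0,0,-30],[0,0,0]],[4,[0,0,-52],[0,0,0]],[4,[0,0,-76],[0,0,0]],[4,[0,0,-100],[0,0,0]],[4,[0,0,-120],[0,0,0]],[4,[0,0,-130],[0,0,0]],[4,[0,0,-132],[0,0,0]]]'

```text
time_s: 28.3
ee_pos: [594.7, -138.7, 269.0]
tcp_rot: [0.131, 3.137, -0.001]
contact_force: [0.5, -0.0, -3.9]
finger_gap: 10.5
grip_force: 30.0
```

```bash
python3 - <<'E'
from place import *
go((tgt(10,.29,120),y,.29),(tgt(10,.29,50),y,.29),(tgt(10,.29,0),y,.29))
im,d=camera("top"); P=cloud("top",d)
w=(im.astype(int).sum(2)>450)&(P[...,0]>520)&(P[...,0]<680)&(P[...,1]<-100)&(P[...,1]>-180)&(P[...,2]>280)
print(w.sum(), P[w].mean(0) if w.any() else "")
E
```

```text
t 28.3 pos [ 594.7 -138.7  269. ] F [ 0.5 -0.  -3.9] gap 10.5 grip 30.0
[593.7, 196.6, np.float64(231.74066060352558)] -> [ 29.  334.1  37.1] [-16.6  -0.2   2.6]
[593.7, 196.6, np.float64(161.7406606035256)] -> [ 29.1 334.1 107.1] [-16.6  -0.2   2.6]
[593.7, 196.6, np.float64(111.7406606035256)] -> [ 29.3 334.1 157.1] [-16.6  -0.2   2.6]
0
```

>>> play_rows --motion '[[4,[2,15,0],[0,0,0]],[4,[5,40,0],[-1,0,0]],[4,[8,72,0],[-3,0,0]],[4,[12,108,0],[-5,0,1]],[4,[16,144,0],[-7,0,1]],[4,[20,180,0],[-9,0,2]],[4,[24,216,0],[-11,0,2]],[4,[26,250,0],[-12,0,2]]]'

```text
time_s: 29.02
ee_pos: [587.9, 114.8, 265.6]
tcp_rot: [0.186, 3.113, 0.33]
contact_force: [1.1, 0.2, -4.5]
finger_gap: 10.9
grip_force: 30.0
```

```bash
python3 - <<'E'
from place import *
go((tgt(10,.29,120),y,.29),(tgt(10,.29,50),y,.29))
E
```

```text
t 29.02 pos [587.9 114.8 265.6] F [ 1.1  0.2 -4.5] gap 10.9 grip 30.0
[593.7, 196.6, np.float64(231.74066060352558)] -> [ 3.7 73.  50.3] [-4.5 -0.6  0.5]
[593.7, 196.6, np.float64(161.7406606035256)] -> [  3.2  58.3 118.8] [-4.5 -0.6  0.5]
```

>>> play_rows --motion '[[4,[1,18,12],[-1,0,0]],[4,[2,38,25],[-2,0,0]],[4,[3,55,38],[-3,0,0]],[4,[4,68,47],[-4,-0.5,0.5]],[4,[4,73,50],[-4.5,-0.5,0.5]],[4,[4,73,50],[-4.5,-0.5,0.5]],[4,[4,73,50],[-4.5,-0.5,0.5]],[4,[4,73,50],[-4.5,-0.5,0.5]]]'

```text
time_s: 29.68
ee_pos: [594.9, 193.7, 233.7]
tcp_rot: [0.198, 3.082, 0.446]
contact_force: [0.2, 0.8, -3.9]
finger_gap: 10.7
grip_force: 30.0
```

```bash
python3 - <<'E'
from place import *
go((tgt(10,.29,50),y,.29),(tgt(10,.29,15),y,.29),(tgt(10,.29,0),y,.29))
im,d=camera("side"); P=cloud("side",d); np.savez("s8.npz",im=im,d=d)
# plate points in stand frame
q=P-np.array([596.3,216.3,0]); c,s=np.cos(y),np.sin(y)
X=c*q[...,0]+s*q[...,1]; Y=-s*q[...,0]+c*q[...,1]; Z=P[...,2]
m=(abs(X)<70)&(Y>-60)&(Y<60)&(Z>118)&(Z<260)&(d>0)&(im.astype(int).sum(2)>350)
print(m.sum())
if m.any():
    print("X range",X[m].min().round(),X[m].max().round()); f=np.polyfit(Z[m],Y[m],1); print("slope,offset Y at Z=130",f[0].round(3),np.polyval(f,130).round(1),"zmin",Z[m].min().round())
E
```

```text
t 29.68 pos [594.9 193.7 233.7] F [ 0.2  0.8 -3.9] gap 10.7 grip 30.0
[593.7, 196.6, np.float64(161.7406606035256)] -> [  1.7 -17.8  69.8] [-0.2  0.1  0.1]
[593.7, 196.6, np.float64(126.7406606035256)] -> [  1.8 -27.7 103.3] [-0.2  0.1  0.1]
[593.7, 196.6, np.float64(111.7406606035256)] -> [  1.9 -31.9 117.7] [-0.2  0.1  0.1]
89
X range -50.0 50.0
slope,offset Y at Z=130 -0.291 11.1 zmin 138.0
```

>>> play_rows --motion '[[4,[1,-4,16],[0,0,0]],[4,[1,-9,35],[0,0,0]],[4,[2,-14,55],[0,0,0]],[4,[2,-19,72],[0,0,0]],[4,[2,-23,86],[0,0,0]],[4,[2,-26,96],[0,0,0]],[4,[2,-28,103],[0,0,0]],[4,[2,-28,103],[0,0,0]]]'

```text
time_s: 30.4
ee_pos: [593.2, 196.5, 125.9]
tcp_rot: [0.199, 3.083, 0.446]
contact_force: [0.4, 0.4, -3.5]
finger_gap: 10.9
grip_force: 30.0
```

```bash
python3 - <<'E'
from place import *
go((tgt(10,.29,5),y,.29),(tgt(10,.29,0),y,.29))
im,d=camera("side"); P=cloud("side",d)
im2,d2=camera("top")
cv2.imwrite("pics/s9.png",np.hstack([cv2.resize(i[120:270,220:370,::-1],None,fx=2.6,fy=2.6) for i in(im,im2)]))
E
```

```text
t 30.4 pos [593.2 196.5 125.9] F [ 0.4  0.4 -3.5] gap 10.9 grip 30.0
[593.7, 196.6, np.float64(116.7406606035256)] -> [-0.5 -2.5  8.8] [-0.1  0.1  0. ]
[593.7, 196.6, np.float64(111.7406606035256)] -> [-0.5 -3.9 13.6] [-0.1  0.1  0. ]
```

View pics/s9.png

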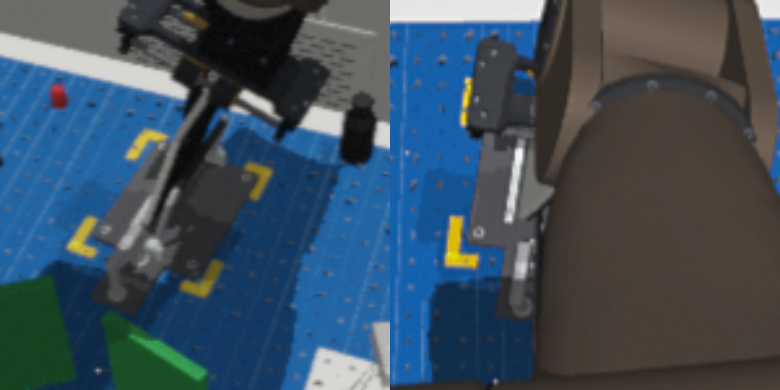

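The stand sits inside all four tape corners, and the tilted plate is between the lip and the bar, about 14 mm above the base. I lower it slowly.

>>> play_rows --motion '[[4,[0,-1,3],[0,0,0]],[4,[0,-2,6],[0,0,0]],[4,[0,-2.5,8],[0,0,0]],[4,[0,-3,10],[0,0,0]],[4,[0,-3.5,11.5],[0,0,0]],[4,[0,-3.5,12.5],[0,0,0]],[4,[0,-4,13.5],[0,0,0]],[4,[0,-4,13.5],[0,0,0]]]'

```text
time_s: 31.17
ee_pos: [593.4, 196.9, 112.6]
tcp_rot: [0.198, 3.082, 0.447]
contact_force: [0.8, 0.4, -3.7]
finger_gap: 10.8
grip_force: 30.0
```

>>> play_rows --motion '[[4,[0,-0.3,1],[0,0,0]],[4,[0,-0.5,1.5],[0,0,0]],[4,[0,-0.6,2],[0,0,0]],[4,[0,-0.7,2.3],[0,0,0]],[4,[0,-0.8,2.6],[0,0,0]],[4,[0,-0.9,3],[0,0,0]],[4,[0,-0.9,3],[0,0,0]],[4,[0,-0.9,3],[0,0,0]]]'

```text
time_s: 31.83
ee_pos: [593.8, 196.9, 110.7]
tcp_rot: [0.198, 3.081, 0.447]
contact_force: [-2.9, -3.6, 6.8]
finger_gap: 11.3
grip_force: 30.0
```

>>> play_rows --motion '[[4,[0,0,-0.5],[0,0,0]],[4,[0,-0.5,-0.8],[-0.3,0,0]],[4,[0,-1,-0.8],[-0.6,0,0]],[4,[0,-1.5,-0.8],[-0.9,0,0]],[4,[0,-2,-0.8],[-1.1,0,0]],[4,[0,-2,-0.8],[-1.1,0,0]],[4,[0,-2,-0.8],[-1.1,0,0]],[4,[0,-2,-0.8],[-1.1,0,0]]]'

```text
time_s: 32.5
ee_pos: [593.4, 195.1, 110.2]
tcp_rot: [0.198, 3.076, 0.477]
contact_force: [-0.0, 1.3, 5.0]
finger_gap: 10.8
grip_force: 30.0
```

```bash
cat > chk.py <<'E'
from place import *
go()
im,d=camera("side"); P=cloud("side",d)
q=P-np.array([596.3,216.3,0]); c,s=np.cos(y),np.sin(y)
X=c*q[...,0]+s*q[...,1]; Y=-s*q[...,0]+c*q[...,1]; Z=P[...,2]
# plate's -x edge / top: bright points
m=(abs(X)<56)&(Y>-70)&(Y<25)&(Z>60)&(Z<175)&(d>0)&(im.astype(int).sum(2)>330)
if m.sum()>10:
    f=np.polyfit(Z[m],Y[m],1); r=abs(Y[m]-np.polyval(f,Z[m]))<6; f=np.polyfit(Z[m][r],Y[m][r],1); print(m.sum(),r.sum(),"lean",np.arctan(-f[0]).round(3),"Y@12",np.polyval(f,12).round(1),"X",X[m].min().round(),X[m].max().round(),"Zmax",Z[m].max().round())
im,d=camera("top"); P=cloud("top",d); im=im.astype(int)
w=(im.sum(2)>450)&(abs(P[...,0]-596)<70)&(abs(P[...,1]-190)<60)&(P[...,2]>30)
if w.sum()>20: print("white pts",w.sum(),P[w].min(0).round(),P[w].max(0).round())
h=(P[...,2]>58)&(P[...,2]<75)&(P[...,0]>430)&(P[...,0]<525)&(abs(P[...,1]-230)<30)
if h.sum()>40: print("handle",rect(plane("top",np.argwhere(h)[:,::-1],66)))
E
python3 chk.py
```

```text
t 32.5 pos [593.4 195.1 110.2] F [-0.   1.3  5. ] gap 10.8 grip 30.0
81 75 lean 0.312 Y@12 14.2 X -56.0 35.0 Zmax 167.0
handle (array([492.2, 229.9]), array([13.1, 58.5]), 82.3)
```

>>> play_rows --motion '[[10.5,[0,0,0],[0,0,0]],[11.5,[0,0,0],[0,0,0]],[12,[0,0,0],[0,0,0]],[12.5,[0,0,0],[0,0,0]],[13,[0,0,0],[0,0,0]],[14,[0,0,0],[0,0,0]],[15,[0,0,0],[0,0,0]],[16,[0,0,0],[0,0,0]]]'

```text
time_s: 33.27
ee_pos: [593.2, 194.7, 109.8]
tcp_rot: [0.197, 3.077, 0.476]
contact_force: [-0.2, -0.2, 0.5]
finger_gap: 15.6
grip_force: 0.0
```

```bash
python3 chk.py
```

```text
t 33.27 pos [593.2 194.7 109.8] F [-0.2 -0.2  0.5] gap 15.6 grip 0.0
86 81 lean 0.318 Y@12 14.9 X -55.0 35.0 Zmax 166.0
white pts 21 [527. 163.  30.] [626. 224. 403.]
handle (array([492.5, 230.1]), array([12.6, 58.1]), 83.2)
```

>>> play_rows --motion '[[20,[0,0,0],[0,0,0]],[26,[0,0,0],[0,0,0]],[26,[0,0,0],[0,0,0]],[26,[0,0,-5],[0,0,0]],[26,[0,0,-14],[0,0,0]],[26,[0,0,-28],[0,0,0]],[26,[0,0,-48],[0,0,0]],[26,[0,0,-70],[0,0,0]]]'

```text
time_s: 34.03
ee_pos: [590.0, 173.4, 177.6]
tcp_rot: [0.197, 3.077, 0.476]
contact_force: [0.8, -0.1, -0.2]
finger_gap: 26.0
grip_force: 0.0
```

>>> play_rows --motion '[[26,[0,-10,-30],[0,0,0]],[26,[0,-40,-60],[0,0,0]],[26,[0,-70,-80],[0,0,0]],[26,[0,-105,-80],[0,0,0]],[26,[0,-140,-80],[0,0,0]],[26,[0,-170,-80],[0,0,0]],[26,[0,-190,-80],[0,0,0]],[26,[0,-200,-80],[0,0,0]]]'

```text
time_s: 34.7
ee_pos: [562.3, -41.7, 192.4]
tcp_rot: [0.201, 3.076, 0.475]
contact_force: [0.0, 0.9, -0.1]
finger_gap: 26.0
grip_force: 0.0
```

```bash
python3 chk.py; python3 - <<'E'
from find import *
find("top",y0=150)
im,d=camera("top"); P=cloud("top",d); z=np.load("top0.npz"); P0=cloud("top",z["d"])
im=im.astype(int)
w=(im.sum(2)>330)&(abs(P[...,0]-596)<70)&(abs(P[...,1]-190)<60)&(P[...,2]>30)&(P[...,2]<175)
print("plate pts",w.sum(),P[w].min(0).round(),P[w].max(0).round()); t=w&(P[...,2]>155); print(rect(plane("top",np.argwhere(t)[:,::-1],163)) if t.sum()>5 else "")
yl=(im[...,0]>130)&(im[...,1]>100)&(im[...,2]<100)&(P[...,0]>480)&(P[...,1]>130)&(P[...,1]<320)&(P[...,0]<700)
print("outline",rect(plane("top",np.argwhere(yl)[:,::-1],0)))
c=(abs(im-z["im"].astype(int)).sum(2)>90)
for nm,(u,v) in dict(lens=(170,185),case=(188,245),bottle=(343,130),grey=(455,175),black=(476,175)).items(): print(nm,c[v-15:v+15,u-12:u+12].mean().round(2))
E
```

```text
t 34.7 pos [562.3 -41.7 192.4] F [ 0.   0.9 -0.1] gap 26.0 grip 0.0
103 103 lean 0.079 Y@12 -24.3 X -55.0 54.0 Zmax 167.0
white pts 174 [527. 170.  31.] [644. 217. 170.]
handle (array([492.3, 230.2]), array([13. , 58.2]), 81.3)
top handle (array([492.4, 230.1]), array([12.6, 58.3]), 83.2)
top lip? 156 (array([599.4, 239.8]), array([  9.1, 104.4]), 82.1)
plate pts 695 [528. 170.  31.] [647. 231. 170.]
(array([592.2, 180.6]), array([ 11.1, 101.5]), 82.4)
outline (array([596.1, 221.7]), array([157.6, 182.2]), 85.3)
lens 0.0
case 0.0
bottle 0.0
grey 0.38
black 0.88
```

```bash
python3 - <<'E'
from place import *
im,d=camera("top"); P=cloud("top",d); im=im.astype(int)
z=np.load("top0.npz")
q=P-np.array([596.3,216.3,0]); c,s=np.cos(y),np.sin(y)
X=c*q[...,0]+s*q[...,1]; Y=-s*q[...,0]+c*q[...,1]; Z=P[...,2]
m=(abs(X)<44)&(Z>35)&(Z<155)&(Y>-60)&(Y<40)
A=np.c_[X[m],Z[m],np.ones(m.sum())]; k=np.ones(len(A),bool)
for _ in range(4):
    f=np.linalg.lstsq(A[k],Y[m][k],rcond=None)[0]; k=abs(Y[m]-A@f)<4
th=np.arctan(-f[1]); face=f[2]+f[1]*12
print(k.sum(),m.sum(),"yaw",f[0].round(3),"lean",th.round(3),"face Y at z=12",face.round(1),"-> oy",(face-5.5/np.cos(th)).round(1), "mean rgb",im[m][k].mean(0))
for nm,y0 in (("grey",-188),("black",-238)):
    for zz,dd in(("then",cloud("top",z["d"])),("now",P)):
        w=(abs(dd[...,1]-y0)<14)&(abs(dd[...,0]-592)<60)&(dd[...,2]>165)&(dd[...,2]<180); print(nm,zz,w.sum(),np.median(dd[w],0).round() if w.any() else "")
E
```

```text
371 375 yaw -0.005 lean 0.309 face Y at z=12 15.9 -> oy 10.2 mean rgb [117.7277628  117.02425876 113.56334232]
grey then 261 [ 590. -188.  172.]
grey now 0 
black then 271 [ 587. -238.  171.]
black now 0
```

```bash
python3 -c "
from cell import *
print(get_obs()['contact_force'],job_done())"
```

```text
the job is handed in; nothing more can be done
[-0.29114907 -0.12950854  0.65958484] None
```

I handed the job in at about 35 s with the plate, bar and stand measuring inside the limits, but I got no verdict, and I can't rule out that the stand tipped past 0.12 rad early on, when a misjudged bar pull dragged it about 37 mm. Last measurements: bar on its stop, stand about 6 mm and 2.5° off the outline, white plate leaning 0.31 rad with its foot at stand y ≈ 10 mm and white face to the lens; lens, bottle and case looked unmoved, and the arm hid the grey and black plates in the final picture.

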